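# Log a clamp return: batch drum to 7, clamp through the flap

### The arm

A 7-joint arm with a two-finger parallel gripper is mounted at the origin on the work surface. World frame = base frame: x ahead of the robot, y to its left, z up, the work surface at z = 0. Lengths are in m, angles in rad, forces in N, time in s.
With the tool pointing down it reaches from about 0.35 to 0.9 m from the base axis. Payload 19.9 kg.
Tool frame: the origin (TCP) lies at the very end of the fingers, on their centre line; the grasp point (between the pads) lies 19 mm behind it; y points along the fingers, z is the direction in which the jaws open and shut, and the axes are right-handed (so a half turn about y gives the same grasp; the last joint's range is limited). The gripper opens to 94 mm and grips with 3 to 60 N. Pads are 16 mm wide; open, the fingers measure 119 mm over their backs; the gripper's body (75 mm by 177 mm) begins 78 mm behind the grasp point.
Start: joints at [-1.153, 0.417, -0.01, 1.614, 0.005, 1.111, -0.053], TCP at [0.277, 0.56, 0.205] pointing down, gripper open.
Joint ranges: [-2.81, 2.81], [-0.39, 2.02], [-1.27, 1.25], [0.06, 2.57], [-1.19, 4.33], [0.19, 2], [-2.82, 2.82]. Speed limits (rad/s): [1.89, 1.89, 2.39, 2.39, 3.01, 3.01, 3.01].

### API

Orientations are given as a unit quaternion [w, x, y, z].
In Python, from plant import readout, cams, order gives the robot as it stands.
- The arm moves only by the tool jog_arm, never from a script. Its argument "series" is a list of rows, each an object with "slide": the shift along the tool's x, y, z normalised to -1 to 1, where 1 is 0.1 m, a list of three; "roll": the turn about the tool's y normalised to -1 to 1, where 1 is 0.15 rad. In form: [{"slide": [x, y, z], "roll": roll}, ...]. A call has 1 to 5 rows; each row shifts and turns the commanded pose from where the row before left it, along the tool's axes as they then stand; what a row does not reach is not made up. A row lasts 1/10 s, in which the tool goes at most 50 mm and 8.59 degrees, less where a joint would pass 70% of its speed; a pose out of reach is approached as far as the arm can. A call with a number of a shift or a turn outside -1 to 1 is refused whole. A call with a gripper value outside its range is refused whole. "claw" is the opening, from 0 (shut) to 1 (fully open), set as the call begins (left out, the last holds). The fingers move at their own pace and stop on an object; the grip force is fixed at half the most. Time passes only in rows, so rows that do not move let the fingers close. It gives the time, the measured TCP pose, the force and the opening at its end, in the units of the state.
- readout.observe(): the state, without advancing time (a new reading comes with each control period).
- cams.camera(name): name is "scene" or "side" or "wrist"; returns the picture (384x512x3 uint8, red, green, blue); there is no depth.
- cams.camera_model(name): a dict with "fov_y" (degrees; the focal length in pixels is half the picture's height over the tangent of half this angle, whatever the lens; pixels are square), "cx", "cy" (the principal point, pixels), "rvec" (rotation vector, rad) and "tvec" (3), from world to camera coordinates, as OpenCV has them. Camera axes: x right, y down, z forward; pixel columns grow to the right and rows downward; lengths in m; the calibration is good to about 2 mm. A picture is of the moment at which its call begins: read the wrist's pose just before it. camera_model takes no time and is no camera call; for the wrist camera it gives the pose at the moment of the call.
- order.sign_off(): hands the job in, once; it reports no verdict.
The state is a dict: "clock": time; "joints": joint angles; "joint_vel": joint speeds; "joint_efforts": joint torques, N m; "position": TCP position; "orientation": TCP orientation; "ft_force": force on the tool from outside, world axes, zero at the start; "moment": the same for the moment, N m; "grip_width": finger opening in m.
Only numpy, scipy, OpenCV 4.12 (cv2) and the standard library are available. Lean on these libraries where they do the work, as an engineer would, in place of code of your own. Each camera call takes 0.05 s, during which the arm holds its last target.

### The job

The forceps has been left lying across the spring flap of the drop slot: first lay it flat in the open metal tray, then turn the knob of the batch register until the number 7 stands squarely in its window, and last push the short pink tubing clamp down through the flap into the chest and let the flap close again. Leave the long pink clamp and everything else on the counter where it stands; nothing but the short clamp may go down the slot.

Things in the scene. Friction and masses are not known exactly. Their poses are not given: they have to be found in the camera images.
- drum (a joint): Angle of the number drum with its knob, rad: digit k (0 to 9) stands in the middle of the window at k x 0.6283 (7 at 4.398); grows as the knob is turned anticlockwise seen from above, which brings higher digits. Stops just below 0 and just above 9, so from a low digit it can only go up. No click; stays where left (friction about 0.06 N m)
- knob_top (a point): Batch register: grey box 130 x 130 x 66 high, its numbered white drum inside, turned on the upright axis by the black bar knob on top. This point: on the axis at the middle of the top of the knob's bar, 100 above the counter. The bar is 46 long (x axis; white line on the +x half), 14 wide (y axis) and rises 30 above a round skirt 48 across; the bar's underside is at 70 above the counter. It turns with the drum
- window (a point): Middle of the register's window, a hole 22 x 24 in the cover (top at 66), 42 from the knob's axis. It does not turn. Its x axis points outward from the knob; black digits 16 high on the drum read upright from the knob outward. Only the digit in the window can be seen
- slot (a point): Drop chest: grey stone box 136 (x) x 146 (y) x 120 high with a metal rim plate round the drop slot, 90 (x) x 116 (y). This point: middle of the slot at the height of the rim's top, 5 off the box's middle towards -x. The chest inside is hollow to 6 above the counter
- flap (a joint): Flap, steel plate 86 (x) x 112 (y) x 3 filling the slot 4.5 below the rim, hinged along the slot's -x edge (44 to the -x side of point slot), its free edge at +x swinging down. Angle in rad: 0 shut, stop at 1.25. Spring shuts it: starts to open at about 0.07 N m, 0.16 N m at 1 rad (about 2 to 4 N from a fingertip half-way along); the clamp's weight alone does not open it. The clamp slides off it from about 0.7 rad
- forceps_mid (a point): Chrome Allis forceps, rigid, 170 long (x axis, jaws at +x, two finger rings at -x, 56 wide over the rings), rods 6 thick lying flat, 60 g; balances within 15 of this point: the middle of its box joint, a block 22 (x) x 13 (y) x 10 high, half-way up. Starts lying on the chest's rim across the slot
- tray_floor (a point): Open aluminium tray 120 (x) x 220 (y) x 25 high, walls 3, fixed. This point: centre of its inner floor, 3 above the counter, axes along the sides
- clamp_mid (a point): The short pink plastic tubing clamp: 60 (x) x 18 (y) x 14 high, 40 g, rigid, lying flat. This point: its centre. Lies on a 3 thick dark rubber mat 130 x 200 beside the long clamp and the sleeves
- long_mid (a point): Long pink tubing clamp, bystander: 95 (x) x 18 (y) x 14 high. Its centre
- sleeve1_mid (a point): Clear luer adapter sleeve standing on the mat, bystander: 18 across, 45 high. Its centre
- sleeve2_mid (a point): The other clear luer sleeve, the same size, bystander. Its centre
- mortar: White porcelain mortar, bystander: 96 across, 65 high, origin under its middle; stands between register and chest
- bottle: Pale bottle, bystander: 60 across, 150 high, origin under its middle; stands between tray and mat

How it is judged:
On the way, in this order (a step that is already met when the one before it is completed fails the run):
1. the forceps lies flat in the tray, let go (x of forceps_mid in the frame of tray_floor between -0.055 and 0.055 m and y of forceps_mid in the frame of tray_floor between -0.105 and 0.105 m and z of forceps_mid in the frame of tray_floor below 0.012 m and angle between forceps_mid's own z axis and vertical below 0.12 rad and contact force between the fingers and forceps below 0.2 N), for 0.2 s.
2. the 7 stands in the register's window, knob let go (value of joint drum between 4.248 and 4.548 rad and contact force between the fingers and drum below 0.2 N), for 0.2 s.
3. the short clamp is in the chest under the shut flap (x of clamp_mid in the frame of slot between -0.06 and 0.07 m and y of clamp_mid in the frame of slot between -0.065 and 0.065 m and z of clamp_mid in the frame of slot below -0.06 m and value of joint flap below 0.1 rad), for 0.2 s.
At the end, for the whole second after the job is handed in: The forceps lies flat in the tray (tilt under 0.12 rad), the drum is within 0.15 rad of 7 so that the whole digit shows in the window, the short clamp is inside the chest, its centre more than 60 mm below the rim, the flap is shut (under 0.1 rad), and all are let go (all of step 1 and all of step 2 and all of step 3 and linear speed of forceps below 0.02 m/s); the robot touches nothing.
It fails at once if a bystander is moved more than 25 mm (distance of any of long_mid, sleeve1_mid, sleeve2_mid, mortar, bottle from where it was at the start of the episode above 0.025 m).
It fails at once if a bystander is tipped over (more than 0.5 rad) (angle between any of long_mid, sleeve1_mid, sleeve2_mid, mortar, bottle's own z axis and vertical above 0.5 rad).
It fails at once if the forceps goes down the slot (x of forceps_mid in the frame of slot between -0.06 and 0.07 m and y of forceps_mid in the frame of slot between -0.065 and 0.065 m and z of forceps_mid in the frame of slot below -0.03 m).
It also fails if it takes over 72 s, if anything falls off the work surface, if the arm or the gripper's body presses on something with over 40 N, if the wrist force passes 120 N, or if a joint passes its speed limit or range.

## Working session

There is one attempt and no reset: what is moved stays moved. The work goes in short steps, Python scripts to look and compute and a tool call to move; the robot and the scene stay as the last step left them, time stands still between calls to the robot, and variables do not carry over. Pictures are saved under pics/ and viewed, and the job is handed in when it is done.

Besides the shell and the picture viewer there is one more tool, called after ">>>" in YAML: its name, and indented under it one key for each argument. jog_arm: Moves the arm, as the interface text tells. Scaled input: -1 to 1 covers 0.1 m each way for a shift and 0.15 rad each way for a turn. Its arguments: {"type":"object","properties":{"series":{"type":"array","items":{"type":"object","properties":{"slide":{"type":"array","items":{"type":"number","minimum":-1,"maximum":1}},"roll":{"type":"number","minimum":-1,"maximum":1}}}},"claw":{"type":"number"}},"required":["series"]}

```bash
ls; mkdir -p pics
python3 - <<'E'
from plant import readout,cams,order
import cv2
print(readout.observe())
for n in ["scene","side","wrist"]:
    m=cams.camera_model(n);print(n,m)
    im=cams.camera(n);cv2.imwrite(f"pics/a_{n}.png",im[:,:,::-1])
E
```

```text
pics
{'clock': 0.0, 'joints': array([-1.15348228,  0.41797374, -0.01030489,  1.61418957,  0.0047003 ,
        1.11070607, -0.05296753]), 'joint_vel': array([-1.17384459e-04, -2.10517310e-04, -1.04779424e-03, -7.69900370e-06,
       -3.29354066e-05,  4.35777504e-04, -3.69725630e-04]), 'joint_efforts': array([ 6.48068317e-05, -8.51251245e+01,  6.38500303e-01, -4.25985932e+01,
       -4.88652627e-02,  1.86696835e-02,  5.92442984e-05]), 'position': array([0.27664139, 0.56000552, 0.20481896]), 'orientation': array([-0.68814724,  0.68902251, -0.1608501 ,  0.16071282]), 'ft_force': array([-0.16501379,  0.32988988,  0.08689279]), 'moment': array([ 0.05379641, -0.01040724, -0.01226754]), 'grip_width': 0.09377002978555145}
scene {'fov_y': 53.81751105469885, 'cx': 256.05273238125426, 'cy': 194.63290012222413, 'rvec': array([ 1.71444185,  1.97714743, -0.68720221]), 'tvec': array([ 0.07851904, -0.35691687,  1.27089323])}
side {'fov_y': 46.93292168339457, 'cx': 254.00667938715577, 'cy': 194.11487994473083, 'rvec': array([ 2.3453987 , -0.79882393,  0.31041927]), 'tvec': array([-0.43766016,  0.3121146 ,  0.92862321])}
wrist {'fov_y': 60.717262824229856, 'cx': 258.3121513875285, 'cy': 189.37491266286008, 'rvec': array([-2.45248112, -1.5239464 , -0.21981183]), 'tvec': array([-0.62436996, -0.0297118 ,  0.39216642])}
```

View pics/a_scene.png

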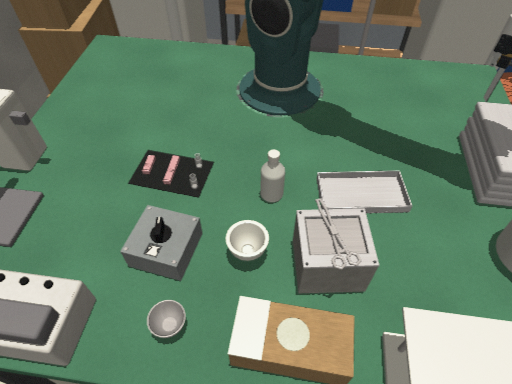

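View pics/a_side.png

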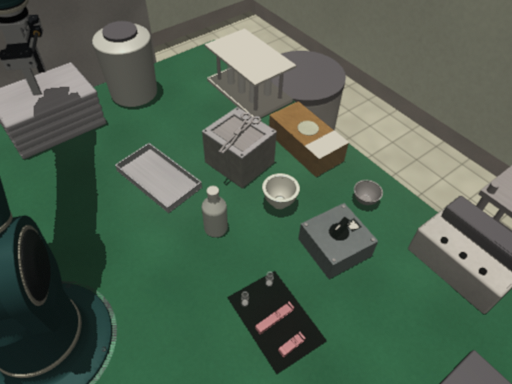

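View pics/a_wrist.png

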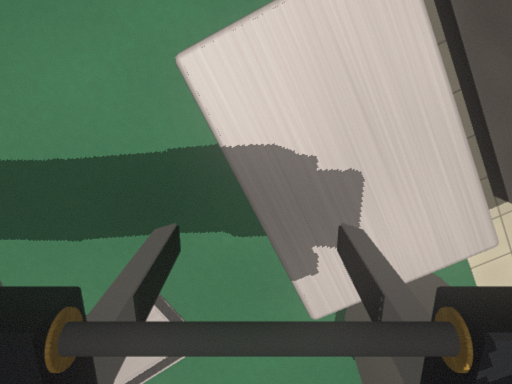

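```bash
cat > h.py <<'E'
import numpy as np,cv2
from plant import readout,cams,order
def K(m):
    f=192/np.tan(np.radians(m['fov_y']/2)); return np.array([[f,0,m['cx']],[0,f,m['cy']],[0,0,1]])
def ray(m,u,v):
    R=cv2.Rodrigues(m['rvec'])[0]; d=R.T@np.linalg.inv(K(m))@[u,v,1]; return -R.T@m['tvec'],d
def pix(m,u,v,z):
    o,d=ray(m,u,v); return (o+d*(z-o[2])/d[2]).round(4)
def proj(m,p):
    return cv2.projectPoints(np.array([p],float),m['rvec'],m['tvec'],K(m),None)[0][0,0].round(1)
def tri(a,b):
    A=[];B=[]
    for m,u,v in (a,b):
        o,d=ray(m,u,v);d/=np.linalg.norm(d);P=np.eye(3)-np.outer(d,d);A.append(P);B.append(P@o)
    A=np.vstack(A);B=np.hstack(B);s=np.linalg.lstsq(A,B,rcond=None);return s[0].round(4),np.sqrt(s[1]).round(4)
def crop(im,x,y,w,h,s,name):
    cv2.imwrite('pics/'+name,cv2.resize(im[y:y+h,x:x+w],None,fx=s,fy=s,interpolation=cv2.INTER_CUBIC)[:,:,::-1] if im is not None else 0)
def axes():
    s=readout.observe();q=s['orientation'];from scipy.spatial.transform import Rotation as R
    return s,R.from_quat([q[1],q[2],q[3],q[0]]).as_matrix()
E
python3 - <<'E'
from h import *
im=cv2.imread('pics/a_scene.png')[:,:,::-1]
crop(im,285,160,130,140,5,'s1.png' ) if 0 else crop(im,285,160,130,120,5,'s1.png')
crop(im,115,135,140,120,5,'s2.png')
im=cv2.imread('pics/a_side.png')[:,:,::-1]
crop(im,110,100,170,120,4.5,'d1.png')
crop(im,220,190,170,130+50,3.3,'d2.png')
print(axes()[1].round(3))
E
```

```text
[[ 0.897 -0.     0.443]
 [-0.443 -0.001  0.897]
 [ 0.    -1.    -0.001]]
```

View pics/s1.png

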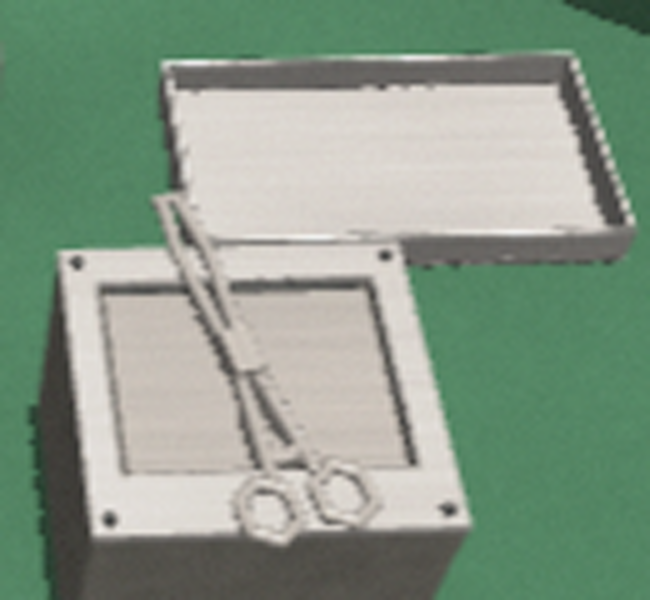

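View pics/s2.png

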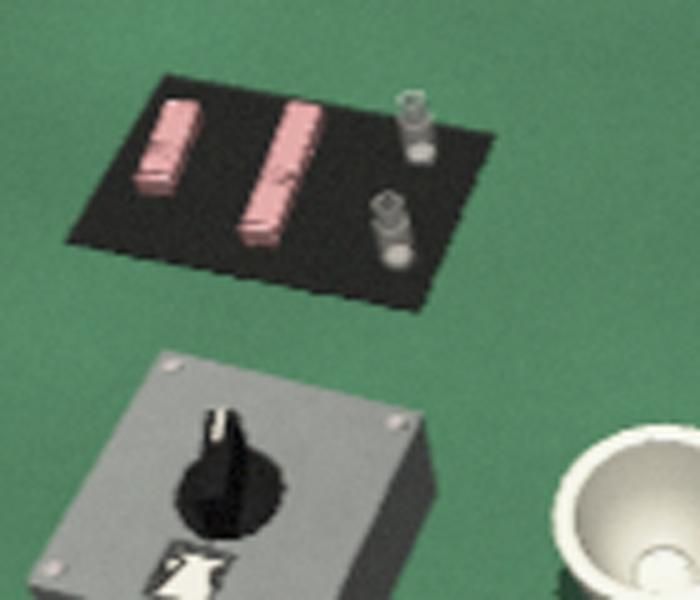

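View pics/d1.png

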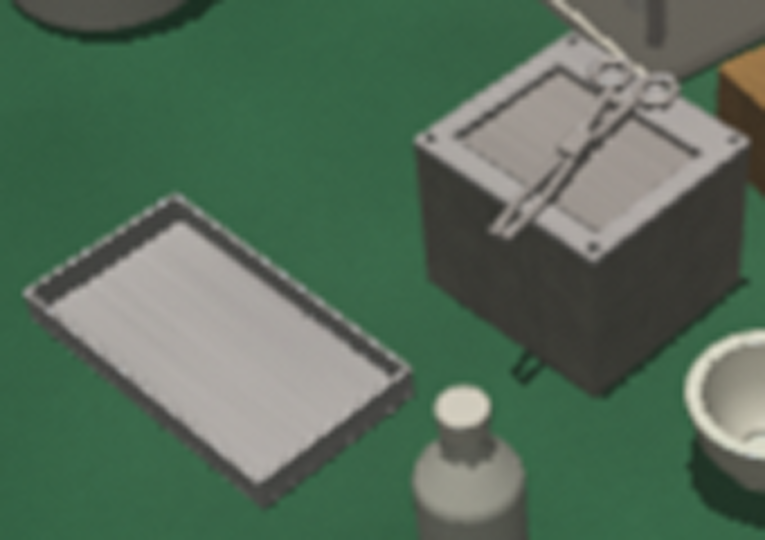

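View pics/d2.png

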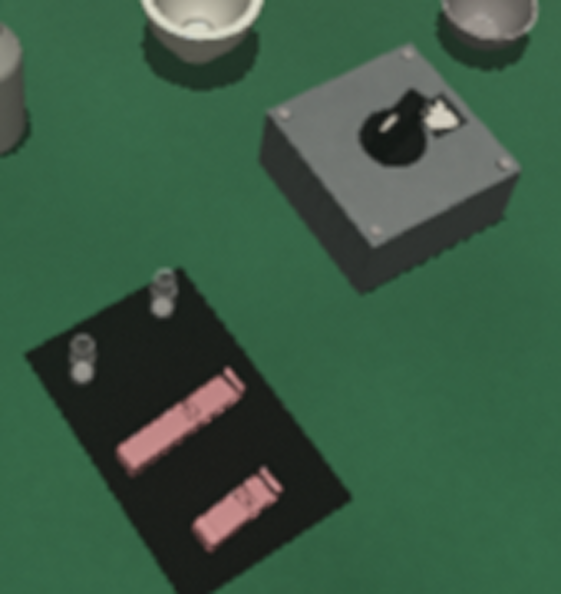

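Run:
```python
from h import *
S=cams.camera_model('scene');D=cams.camera_model('side')
s1=lambda u,v:(285+u/5-.4,160+v/5-.4); s2=lambda u,v:(115+u/5-.4,135+v/5-.4)
d1=lambda u,v:(110+u/4.5-.4,100+v/4.5-.4); d2=lambda u,v:(220+u/3.3-.35,190+v/3.3-.35)
def both(n,a,b,z): print(n,'tri',tri((S,*a),(D,*b)),'S',pix(S,*a,z),'D',pix(D,*b,z))
both('box',s1(237,345),d1(578,150),.125)
both('jawtip',s1(168,198),d1(502,230),.123)
both('ringL',s1(265,508),d1(655,90),.123)
both('ringR',s1(343,495),d1(611,75),.123)
print('rim S',[pix(S,*s1(*p),.12) for p in ((60,252),(400,247),(468,530),(92,535))])
print('rim D',[pix(D,*d1(*p),.12) for p in ((595,262),(418,138),(572,35),(748,145))])
print('slot S',[pix(S,*s1(*p),.12) for p in ((97,288),(378,280),(418,468),(125,475))])
print('tray S rim',[pix(S,*s1(*p),.025) for p in ((165,62),(573,53),(633,230),)])
print('tray D rim',[pix(D,*d1(*p),.025) for p in ((25,293),(177,197),(410,372),(260,490))])
both('short top far',s2(183,103),d2(272,480),.017)
print('short S', [pix(S,*s2(*p),.017) for p in ((170,99),(201,101),(167,181),(137,175))])
print('short D', [pix(D,*d2(*p),.017) for p in ((193,521),(265,468),(283,490),(212,545))])
print('long S', [pix(S,*s2(*p),.017) for p in ((290,101),(323,105),(277,232),(242,228))])
print('long D', [pix(D,*d2(*p),.017) for p in ((117,450),(230,370),(244,388),(130,470))])
print('mat S',[pix(S,*s2(*p),.003) for p in ((167,75),(495,133),(420,312),(68,242))])
print('reg S',[pix(S,*s2(*p),.066) for p in ((163,351),(425,415),(30,583))])
print('reg D',[pix(D,*d2(*p),.066) for p in ((268,115),(408,45),(520,170),(375,243))])
print('knob end S',pix(S,*s2(219,410),.1), 'window',pix(S,*s2(190,575),.06), pix(D,*d2(442,115),.06))
print('sleeves D',[pix(D,*d2(*p),.003) for p in ((163,310),(83,375))],[pix(S,*s2(*p),.003) for p in ((420,155),(397,258))])
print('bottle top', tri((S,274,156),(D,212,189.5)),'mortar',pix(S,247.5,238,.065),pix(D,281,190,.065))
```

```text
box tri (array([0.6272, 0.1654, 0.1256]), array([0.0015])) S [0.626  0.1665 0.125 ] D [0.6278 0.1648 0.125 ]
jawtip tri (array([0.5538, 0.136 , 0.1258]), array([0.001])) S [0.5521 0.1357 0.123 ] D [0.5552 0.1392 0.123 ]
ringL tri (array([0.698 , 0.1796, 0.1233]), array([0.0015])) S [0.6985 0.1788 0.123 ] D [0.698  0.1812 0.123 ]
ringR tri (array([0.6868, 0.2096, 0.1206]), array([0.0008])) S [0.6886 0.2086 0.123 ] D [0.685 0.208 0.123]
rim S [array([0.5856, 0.0914, 0.12  ]), array([0.5622, 0.2355, 0.12  ]), array([0.6953, 0.2566, 0.12  ]), array([0.7179, 0.1137, 0.12  ])]
rim D [array([0.5838, 0.0898, 0.12  ]), array([0.5615, 0.2342, 0.12  ]), array([0.6906, 0.2554, 0.12  ]), array([0.7141, 0.1123, 0.12  ])]
slot S [array([0.6021, 0.1083, 0.12  ]), array([0.5811, 0.2257, 0.12  ]), array([0.6705, 0.2387, 0.12  ]), array([0.69  , 0.1248, 0.12  ])]
tray S rim [array([0.3827, 0.1401, 0.025 ]), array([0.3452, 0.3552, 0.025 ]), array([0.4615, 0.3737, 0.025 ])]
tray D rim [array([0.3438, 0.3531, 0.025 ]), array([0.4598, 0.3714, 0.025 ]), array([0.4962, 0.1573, 0.025 ]), array([0.3794, 0.1345
[... 839 characters left out ...]
4934, -0.1592,  0.003 ]), array([ 0.4739, -0.3558,  0.003 ])]
reg S [array([ 0.5802, -0.2537,  0.066 ]), array([ 0.5984, -0.1241,  0.066 ]), array([ 0.7076, -0.2705,  0.066 ])]
reg D [array([ 0.5948, -0.129 ,  0.066 ]), array([ 0.7219, -0.1446,  0.066 ]), array([ 0.7045, -0.2721,  0.066 ]), array([ 0.5815, -0.2523,  0.066 ])]
knob end S [ 0.6312 -0.2038  0.1   ] window [ 0.691  -0.2065  0.06  ] [ 0.6993 -0.2031  0.06  ]
sleeves D [array([ 0.4591, -0.1797,  0.003 ]), array([ 0.385 , -0.1846,  0.003 ])] [array([ 0.3856, -0.185 ,  0.003 ]), array([ 0.4597, -0.1797,  0.003 ])]
bottle top (array([0.4549, 0.0291, 0.1442]), array([0.0031])) mortar [ 0.636  -0.0078  0.065 ] [ 0.6269 -0.0177  0.065 ]
```

>>> jog_arm:
  series:
    - {"slide": [0.45, 0, -0.18]}
    - {"slide": [0.45, 0, -0.18]}
    - {"slide": [0.45, 0, -0.18]}
    - {"slide": [0.45, 0, -0.18]}
    - {"slide": [0.45, 0, -0.18]}

```text
invalid input at $.series[0]: expected keys slide, roll
```

>>> jog_arm:
  series:
    - {"slide": [0.45, 0, -0.18]}
    - {"slide": [0.45, 0, -0.18]}
    - {"slide": [0.45, 0, -0.18]}
    - {"slide": [0.45, 0, -0.18]}
    - {"slide": [0.45, 0, -0.18]}

```text
invalid input at $.series[0]: expected keys slide, roll
```

>>> jog_arm:
  series:
    - {"roll": -0.95}
    - {"roll": -0.95}
    - {"roll": -0.95}
    - {"roll": -0.95}
    - {"roll": -0.95}

```text
invalid input at $.series[0]: expected keys slide, roll
```

>>> jog_arm:
  series:
    - {"slide": [0.45, 0, -0.18], "roll": 0}
    - {"slide": [0.45, 0, -0.18], "roll": 0}
    - {"slide": [0.45, 0, -0.18], "roll": 0}
    - {"slide": [0.45, 0, -0.18], "roll": 0}
    - {"slide": [0.45, 0, -0.18], "roll": 0}

```text
clock: 0.65
position: [0.4396, 0.3783, 0.2054]
orientation: [-0.689, 0.689, -0.161, 0.161]
ft_force: [0.1, 1.1, 0.3]
grip_width: 0.0942
```

>>> jog_arm:
  series:
    - {"slide": [0.45, 0, -0.18], "roll": 0}
    - {"slide": [0.45, 0, -0.18], "roll": 0}
    - {"slide": [0.45, 0, -0.18], "roll": 0}
    - {"slide": [0.45, 0, -0.18], "roll": 0}
    - {"slide": [0.45, 0, -0.18], "roll": 0}

```text
clock: 1.15
position: [0.6015, 0.198, 0.2054]
orientation: [-0.689, 0.689, -0.161, 0.161]
ft_force: [1.4, 0.9, 0.5]
grip_width: 0.0941
```

>>> jog_arm:
  series:
    - {"slide": [0, 0, 0], "roll": -0.95}
    - {"slide": [0, 0, 0], "roll": -0.95}
    - {"slide": [0, 0, 0], "roll": -0.95}
    - {"slide": [0, 0, 0], "roll": -0.95}
    - {"slide": [0, 0, 0], "roll": -0.95}

```text
clock: 1.65
position: [0.6004, 0.1996, 0.2052]
orientation: [-0.701, 0.701, 0.091, -0.092]
ft_force: [0.1, 0.1, -0.5]
grip_width: 0.0939
```

>>> jog_arm:
  series:
    - {"slide": [0, 0, 0], "roll": -0.95}
    - {"slide": [0, 0, 0], "roll": 0}
    - {"slide": [0, 0, 0], "roll": 0}

```text
clock: 1.95
position: [0.6005, 0.1995, 0.2053]
orientation: [-0.694, 0.694, 0.137, -0.138]
ft_force: [-0.5, -0.8, 0.5]
grip_width: 0.0941
```

Run:
```python
from h import *
s,R=axes();print(s['clock'],s['position'],R.round(3),s['joints'].round(2))
m=cams.camera_model('wrist');im=cams.camera('wrist');cv2.imwrite('pics/w1.png',im[:,:,::-1]);np.save('w1.npy',m)
print('expect box',proj(m,[.627,.165,.125]))
```

```text
1.95 [0.60049633 0.19949769 0.20527283] [[ 0.924 -0.    -0.382]
 [ 0.382 -0.     0.924]
 [-0.    -1.     0.   ]] [-0.37  0.43  0.01  1.59 -0.    1.12  1.6 ]
expect box [208.5 209.5]
```

View pics/w1.png

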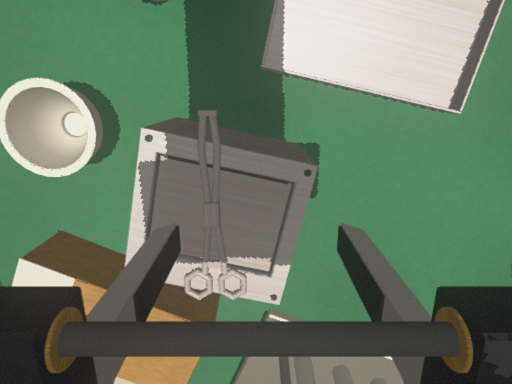

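Run:
```python
from h import *
m=np.load('w1.npy',allow_pickle=True).item()
b=pix(m,211,215,.128);j=pix(m,207.5,113,.125);r=pix(m,215.5,283,.125)
print(b,j,r,np.degrees(np.arctan2(*(r-j)[[1,0]])))
s,R=axes()
for t in ([.6275,.166,.12],):
  print(R.T@(np.array(t)-s['position']), 'tool z ang',np.degrees(np.arctan2(R[1,2],R[0,2])))
im=cams.camera('wrist');crop(im,130,95,200,220,2.7,'w1c.png')
```

```text
[0.6296 0.1686 0.128 ] [0.5529 0.1373 0.125 ] [0.6907 0.1948 0.125 ] 22.64938211585469
[ 0.01216256  0.0853101  -0.04135593] tool z ang 112.452429288508
```

View pics/w1c.png

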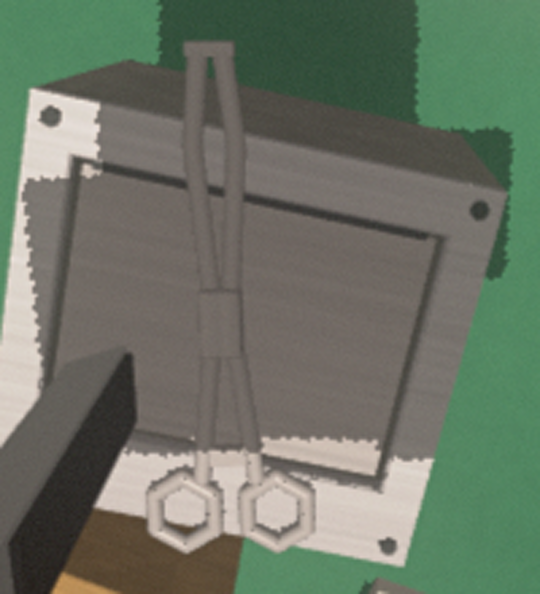

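>>> jog_arm:
  series:
    - {"slide": [0.07, 0, -0.2], "roll": 0}
    - {"slide": [0.07, 0, -0.2], "roll": 0}
    - {"slide": [0, 0.35, 0], "roll": 0}
    - {"slide": [0, 0.25, 0], "roll": 0}
    - {"slide": [0, 0, 0], "roll": 0}
  claw: 0.6

```text
clock: 2.55
position: [0.6271, 0.1677, 0.1422]
orientation: [-0.693, 0.694, 0.137, -0.14]
ft_force: [-0.6, -0.4, -0.6]
grip_width: 0.0583
```

Run:
```python
from h import *
s,R=axes();print(s['clock'],s['position'],R.T@(np.array([.6285,.1675,.1195])-s['position']),s['grip_width'])
im=cams.camera('wrist');crop(im,100,50,320,270,2.4,'w2c.png')
im=cams.camera('side');crop(im,180,60,120,130,4.5,'d3.png')
```

```text
2.55 [0.62710365 0.16772606 0.14220289] [ 0.00132223  0.022696   -0.00075196] 0.058327020084473026
```

View pics/w2c.png

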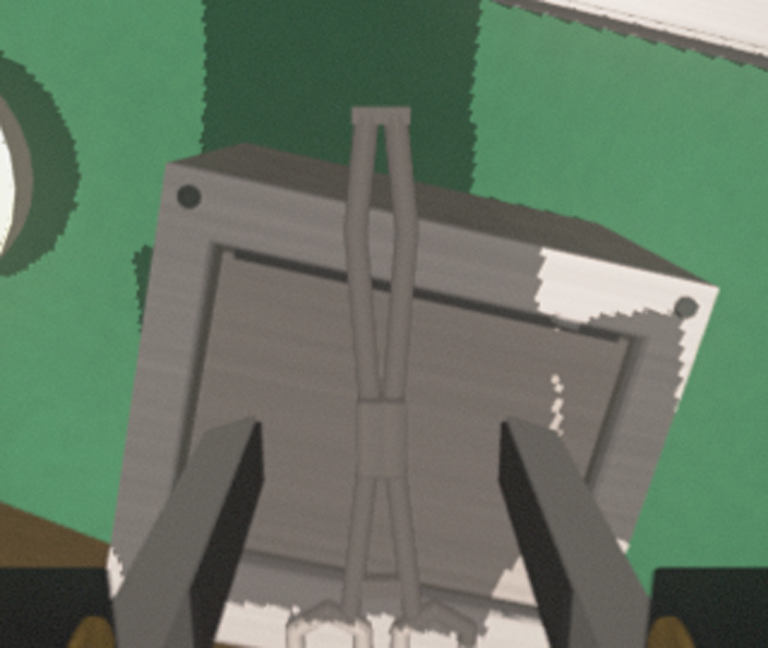

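View pics/d3.png

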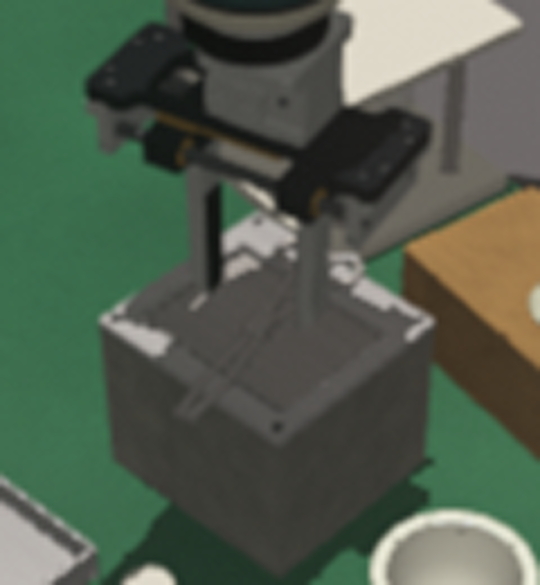

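>>> jog_arm:
  series:
    - {"slide": [0.01, 0.12, 0], "roll": 0}
    - {"slide": [0, 0.11, 0], "roll": 0}
    - {"slide": [0, 0, 0], "roll": 0}

```text
clock: 2.95
position: [0.6291, 0.1684, 0.121]
orientation: [-0.693, 0.693, 0.138, -0.14]
ft_force: [0.3, -0.8, -0.2]
grip_width: 0.0561
```

>>> jog_arm:
  series:
    - {"slide": [0, 0, 0], "roll": 0}
    - {"slide": [0, 0, 0], "roll": 0}
    - {"slide": [0, 0, 0], "roll": 0}
    - {"slide": [0, 0, 0], "roll": 0}
    - {"slide": [0, 0, 0], "roll": 0}
  claw: 0

```text
clock: 3.45
position: [0.6299, 0.1686, 0.1226]
orientation: [-0.693, 0.693, 0.139, -0.139]
ft_force: [0.7, 0.5, -0.2]
grip_width: 0.0197
```

>>> jog_arm:
  series:
    - {"slide": [0, 0, 0], "roll": 0}
    - {"slide": [0, 0, 0], "roll": 0}
    - {"slide": [0, 0, 0], "roll": 0}

```text
clock: 3.75
position: [0.6299, 0.1686, 0.1225]
orientation: [-0.693, 0.693, 0.139, -0.139]
ft_force: [-0.2, 0.2, 1.6]
grip_width: 0.0123
```

Run:
```python
from h import *
s,R=axes();print(s['clock'],s['position'],s['grip_width'],s['ft_force'],R.round(3))
im=cams.camera('wrist');crop(im,100,50,320,270,2.4,'w3c.png')
```

```text
3.75 [0.62985222 0.16860098 0.12254119] 0.012269333629755498 [-0.23831694  0.20849547  1.56917466] [[ 0.923  0.    -0.386]
 [ 0.386 -0.     0.923]
 [ 0.    -1.    -0.   ]]
```

View pics/w3c.png

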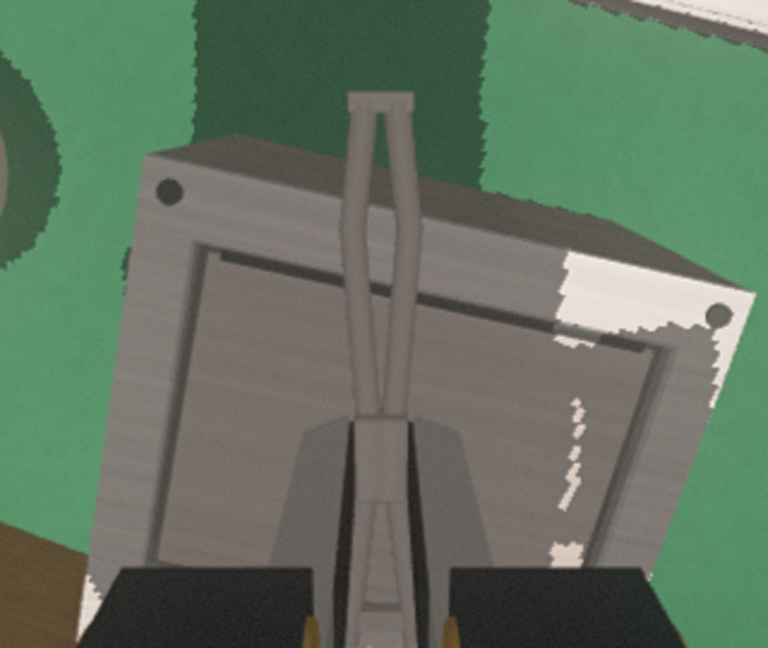

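>>> jog_arm:
  series:
    - {"slide": [0, -0.05, 0], "roll": 0}
    - {"slide": [0, -0.1, 0], "roll": 0}
    - {"slide": [0, -0.1, 0], "roll": 0}
    - {"slide": [0, -0.1, 0], "roll": 0}
    - {"slide": [0, 0, 0], "roll": 0}

```text
clock: 4.3
position: [0.6307, 0.1688, 0.1595]
orientation: [0.693, -0.693, -0.14, 0.138]
ft_force: [-0.4, -0.0, 0.2]
grip_width: 0.0124
```

Run:
```python
from h import *
s,R=axes();print(s['clock'],s['position'],s['grip_width'],s['ft_force'],R.round(3))
im=cams.camera('wrist');crop(im,100,50,320,270,2.,'w4c.png')
im=cams.camera('side');crop(im,180,40,120,130,4.5,'d4.png')
```

```text
4.3 [0.63066128 0.16879103 0.15954391] 0.012440142054250872 [-0.42885869 -0.00171645  0.16692698] [[ 0.923  0.003 -0.386]
 [ 0.386  0.001  0.923]
 [ 0.003 -1.    -0.   ]]
```

View pics/w4c.png

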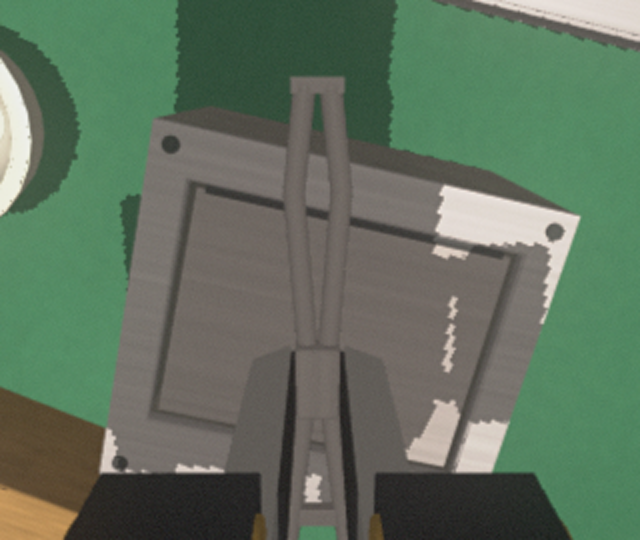

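View pics/d4.png

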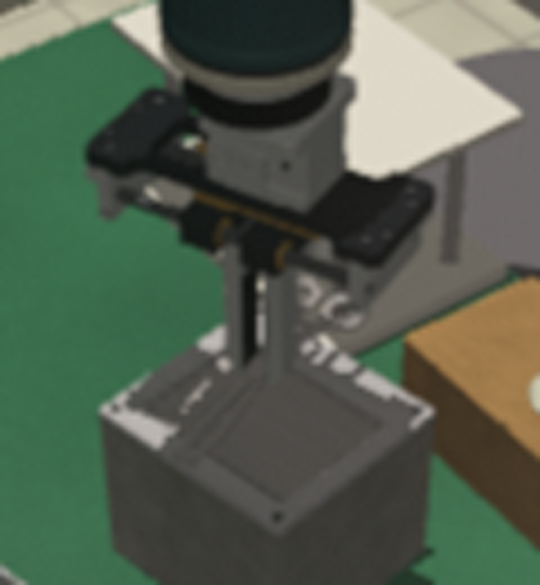

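>>> jog_arm:
  series:
    - {"slide": [-0.1, -0.2, 0.1], "roll": 0}
    - {"slide": [-0.3, -0.1, 0.3], "roll": 0}
    - {"slide": [-0.3, 0, 0.3], "roll": 0}
    - {"slide": [-0.3, 0, 0.3], "roll": 0}
    - {"slide": [-0.3, 0, 0.3], "roll": 0}

```text
clock: 4.9
position: [0.4579, 0.2386, 0.1871]
orientation: [-0.693, 0.693, 0.139, -0.139]
ft_force: [0.3, 1.8, -1.5]
grip_width: 0.0129
```

>>> jog_arm:
  series:
    - {"slide": [-0.3, 0, 0.3], "roll": 0}
    - {"slide": [0, 0, 0], "roll": 0.8}
    - {"slide": [0, 0, 0], "roll": 0.8}
    - {"slide": [0, 0, 0], "roll": 0.8}
    - {"slide": [0, 0, 0], "roll": 0.8}

```text
clock: 5.4
position: [0.4202, 0.2543, 0.1871]
orientation: [-0.706, 0.707, -0.031, 0.031]
ft_force: [0.5, -0.8, -1.0]
grip_width: 0.0127
```

>>> jog_arm:
  series:
    - {"slide": [0, 0, 0], "roll": 0.8}
    - {"slide": [0, 0, 0], "roll": 0.8}
    - {"slide": [0, 0, 0], "roll": 0.8}
    - {"slide": [0, 0, 0], "roll": 0.8}
    - {"slide": [0, 0, 0], "roll": 0.8}

```text
clock: 5.9
position: [0.4202, 0.2543, 0.1871]
orientation: [-0.665, 0.666, -0.239, 0.239]
ft_force: [-0.1, -0.0, -1.2]
grip_width: 0.0124
```

>>> jog_arm:
  series:
    - {"slide": [0, 0, 0], "roll": 0.8}
    - {"slide": [0, 0, 0], "roll": 0.8}
    - {"slide": [0, 0, 0], "roll": 0.8}
    - {"slide": [0, 0, 0], "roll": 0.8}
    - {"slide": [0, 0, 0], "roll": 0.8}

```text
clock: 6.4
position: [0.4202, 0.2543, 0.1871]
orientation: [-0.565, 0.566, -0.425, 0.425]
ft_force: [1.0, -0.2, -0.7]
grip_width: 0.0125
```

>>> jog_arm:
  series:
    - {"slide": [0, 0, 0], "roll": 0.7}
    - {"slide": [0, 0, 0], "roll": 0}
    - {"slide": [0, 0, 0], "roll": 0}

```text
clock: 6.7
position: [0.4203, 0.2544, 0.1872]
orientation: [-0.544, 0.544, -0.452, 0.452]
ft_force: [1.3, -0.2, -1.0]
grip_width: 0.0127
```

Run:
```python
from h import *
s,R=axes();print(s['clock'],s['position'],s['grip_width'],s['ft_force'],'ang',np.degrees(np.arctan2(R[1,2],R[0,2])),R.T@(np.array([.421,.2555,.0085])-s['position']),s['joints'].round(2))
im=cams.camera('wrist');crop(im,0,0,512,384,1.4,'w5c.png')
im=cams.camera('side');crop(im,80,60,170,180,3.3,'d5.png')
```

```text
6.7 [0.42027795 0.25437385 0.18721635] 0.0127062434358652 [ 1.28467481 -0.15500539 -0.97359564] ang 10.624523735680302 [-0.00102961  0.17871566  0.00098877] [-0.74  0.2   0.15  1.96 -0.03  0.98 -0.39]
```

View pics/w5c.png

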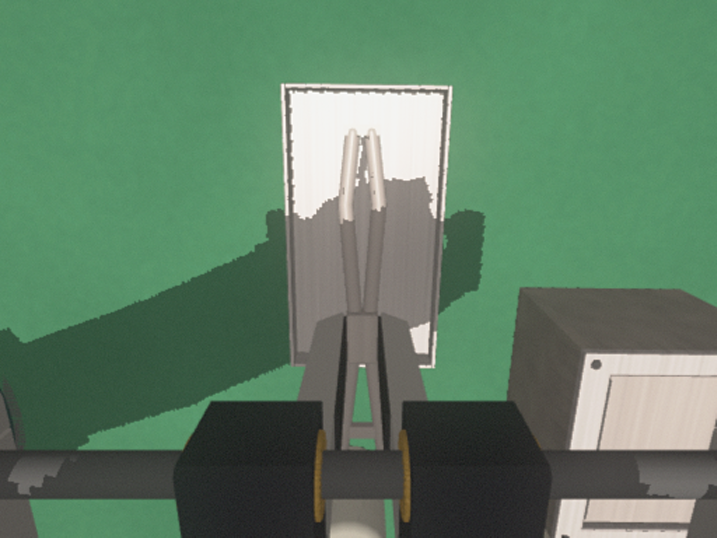

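View pics/d5.png

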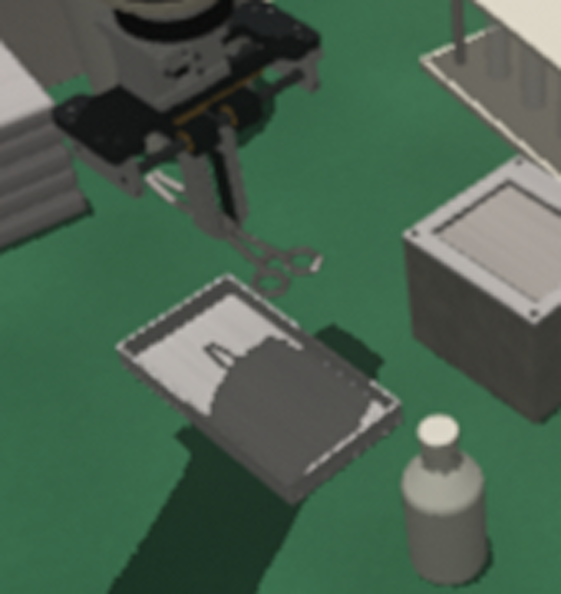

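>>> jog_arm:
  series:
    - {"slide": [-0.01, 0.3, 0.01], "roll": 0.08}
    - {"slide": [0, 0.4, 0], "roll": 0}
    - {"slide": [0, 0.4, 0], "roll": 0}
    - {"slide": [0, 0.2, 0], "roll": 0}
    - {"slide": [0, 0, 0], "roll": 0}

```text
clock: 7.3
position: [0.4199, 0.2545, 0.0551]
orientation: [-0.539, 0.543, -0.456, 0.455]
ft_force: [-0.1, -0.4, -0.6]
grip_width: 0.0124
```

Run:
```python
from h import *
s,R=axes();print(s['clock'],s['position'],s['grip_width'],s['ft_force'],'ang',np.degrees(np.arctan2(R[1,2],R[0,2])),R.T@(np.array([.421,.2555,.0085])-s['position']))
im=cams.camera('side');crop(im,80,60,170,180,3.3,'d6.png')
im=cams.camera('scene');crop(im,300,100,130,120,5,'s6.png')
```

```text
7.3 [0.41990142 0.25454234 0.0551441 ] 0.012439648227371154 [-0.06806968 -0.39731338 -0.5993358 ] ang 9.825913258423885 [-0.00085538  0.04663701  0.00143317]
```

View pics/d6.png

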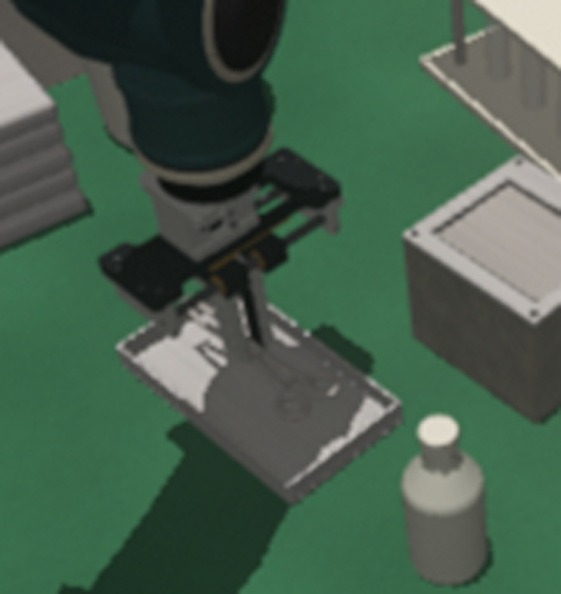

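View pics/s6.png

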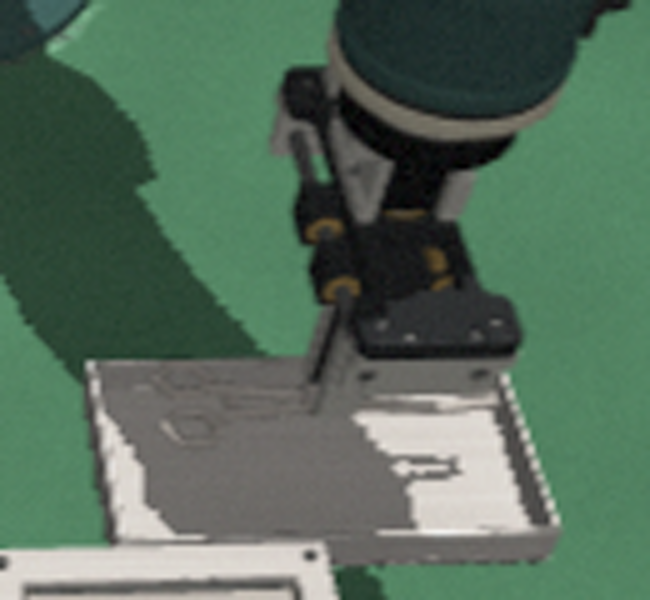

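>>> jog_arm:
  series:
    - {"slide": [0, 0.08, 0], "roll": 0}
    - {"slide": [0, 0.08, 0], "roll": 0}
    - {"slide": [0, 0, 0], "roll": 0}

```text
clock: 7.7
position: [0.421, 0.2555, 0.041]
orientation: [-0.541, 0.541, -0.456, 0.456]
ft_force: [-0.7, 0.0, -0.5]
grip_width: 0.0124
```

>>> jog_arm:
  series:
    - {"slide": [0, 0.06, 0], "roll": 0}
    - {"slide": [0, 0.06, 0], "roll": 0}
    - {"slide": [0, 0, 0], "roll": 0}

```text
clock: 8.0
position: [0.4209, 0.2553, 0.0287]
orientation: [-0.54, 0.541, -0.456, 0.456]
ft_force: [-0.1, 0.2, -0.3]
grip_width: 0.0127
```

>>> jog_arm:
  series:
    - {"slide": [0, 0.06, 0], "roll": 0}
    - {"slide": [0, 0.04, 0], "roll": 0}
    - {"slide": [0, 0, 0], "roll": 0}

```text
clock: 8.3
position: [0.421, 0.2554, 0.0189]
orientation: [-0.54, 0.541, -0.456, 0.456]
ft_force: [0.2, -0.6, -0.8]
grip_width: 0.0125
```

Run:
```python
from h import *
s,R=axes();print(s['clock'],s['position'],s['grip_width'],s['ft_force'],R.T@(np.array([.421,.2555,.0085])-s['position']))
im=cams.camera('side');crop(im,80,60,170,180,3.3,'d7.png')
im=cams.camera('wrist');crop(im,0,0,512,384,1.3,'w7.png')
```

```text
8.3 [0.42098481 0.25539624 0.01889287] 0.012492510036978701 [ 0.18357306 -0.57146886 -0.7672824 ] [-1.04157679e-04  1.03927964e-02  4.01893414e-05]
```

View pics/d7.png

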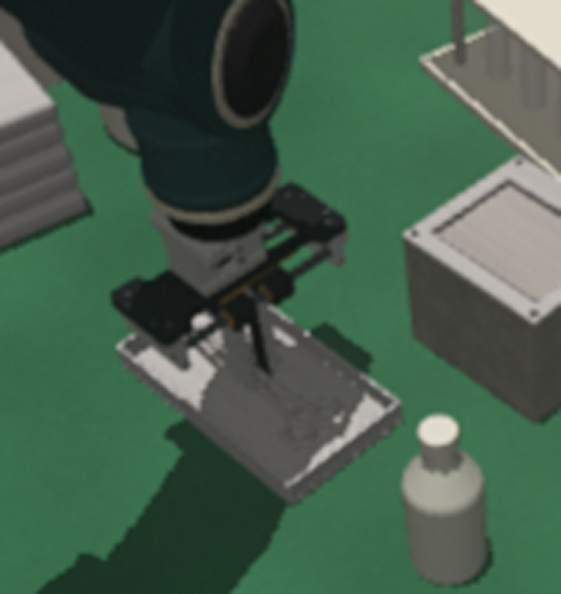

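View pics/w7.png

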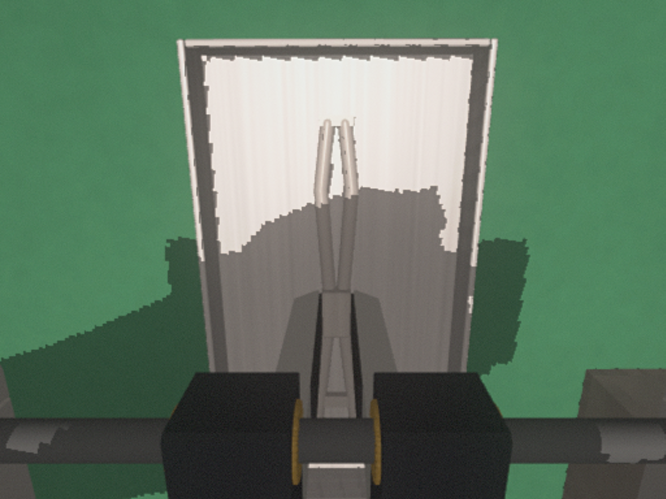

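Rings are about at the floor, forceps slightly pitched. Continue down slowly.

>>> jog_arm:
  series:
    - {"slide": [0, 0.03, 0], "roll": 0}
    - {"slide": [0, 0.03, 0], "roll": 0}
    - {"slide": [0, 0.02, 0], "roll": 0}
    - {"slide": [0, 0.01, 0], "roll": 0}
    - {"slide": [0, 0, 0], "roll": 0}

```text
clock: 8.9
position: [0.4212, 0.2555, 0.0103]
orientation: [-0.541, 0.541, -0.456, 0.456]
ft_force: [-0.6, 1.0, -0.2]
grip_width: 0.0126
```

Run:
```python
from h import *
s,R=axes();print(s['clock'],s['position'],s['grip_width'],s['ft_force'])
im=cams.camera('wrist');crop(im,0,0,512,384,1.3,'w8.png')
```

```text
8.9 [0.42119191 0.25552286 0.01029839] 0.012557105361345825 [-0.64321257  1.02218965 -0.1606602 ]
```

View pics/w8.png

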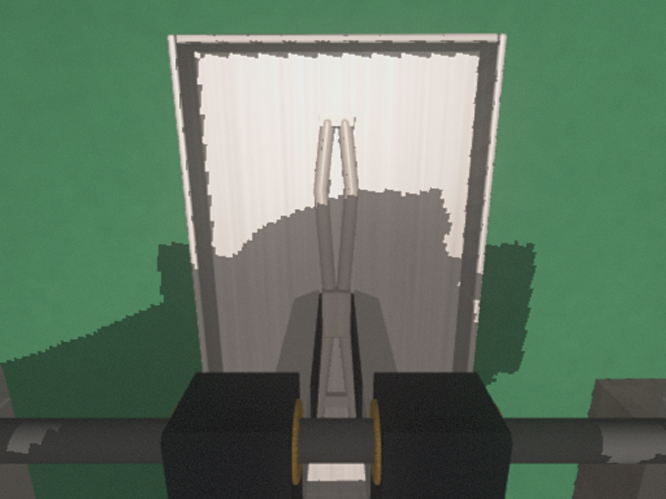

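>>> jog_arm:
  series:
    - {"slide": [0, 0.02, 0], "roll": 0}
    - {"slide": [0, 0, 0], "roll": 0}

```text
clock: 9.15
position: [0.4212, 0.2555, 0.0083]
orientation: [-0.541, 0.541, -0.456, 0.456]
ft_force: [-0.4, -0.1, -1.0]
grip_width: 0.0125
```

>>> jog_arm:
  series:
    - {"slide": [0, 0, 0], "roll": 0}
    - {"slide": [0, 0, 0], "roll": 0}
    - {"slide": [0, 0, 0], "roll": 0}
    - {"slide": [0, 0, 0], "roll": 0}
  claw: 0.4

```text
clock: 9.55
position: [0.4213, 0.2556, 0.0085]
orientation: [-0.541, 0.541, -0.456, 0.456]
ft_force: [-0.9, -0.6, 0.3]
grip_width: 0.0372
```

>>> jog_arm:
  series:
    - {"slide": [0, -0.1, 0], "roll": 0}
    - {"slide": [0, -0.3, 0], "roll": 0}
    - {"slide": [0, -0.4, 0], "roll": 0}
    - {"slide": [0, -0.5, 0], "roll": 0}
    - {"slide": [0, -0.5, 0], "roll": 0}

```text
clock: 10.05
position: [0.4208, 0.2552, 0.1911]
orientation: [-0.541, 0.541, -0.456, 0.456]
ft_force: [0.1, 0.7, 0.6]
grip_width: 0.0375
```

Run:
```python
from h import *
s,R=axes();print(s['clock'],s['position'],s['grip_width'],s['ft_force'])
im=cams.camera('wrist');crop(im,100,0,312,384,1.5,'w9.png')
im=cams.camera('side');crop(im,100,110,130,110,5,'d9.png')
```

```text
10.05 [0.42079583 0.25515193 0.19107235] 0.037457245212902786 [0.11926234 0.7395272  0.59219922]
```

View pics/w9.png

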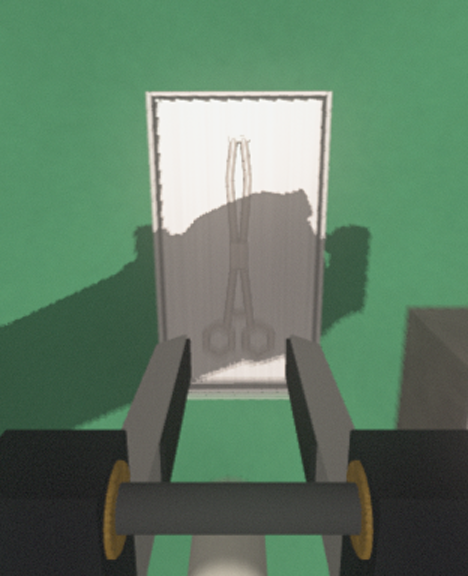

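View pics/d9.png

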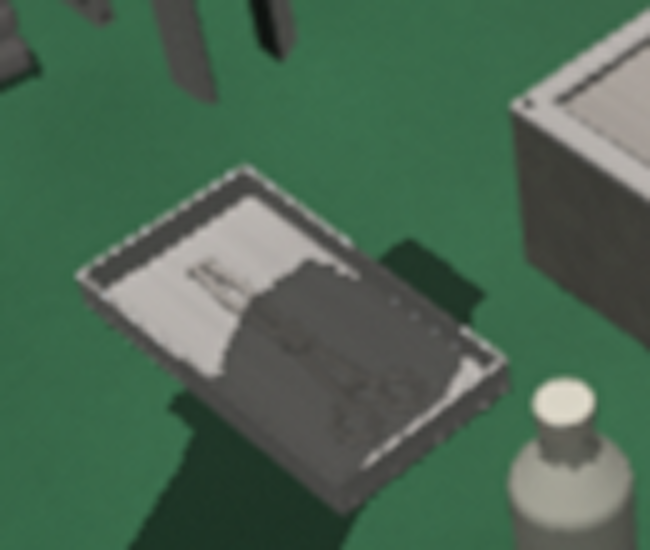

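>>> jog_arm:
  series:
    - {"slide": [0, -0.4, 0], "roll": 0}
    - {"slide": [0.3, -0.3, 0.1], "roll": 0}
    - {"slide": [0.45, 0, 0.12], "roll": 0}
    - {"slide": [0.45, 0, 0.12], "roll": 0}
    - {"slide": [0.45, 0, 0.12], "roll": 0}
  claw: 0.6

```text
clock: 10.65
position: [0.4948, 0.099, 0.2593]
orientation: [0.541, -0.54, 0.456, -0.456]
ft_force: [0.4, 0.0, -0.7]
grip_width: 0.0561
```

>>> jog_arm:
  series:
    - {"slide": [0.45, 0, 0.12], "roll": 0}
    - {"slide": [0.45, 0, 0.12], "roll": 0}
    - {"slide": [0.45, 0, 0.12], "roll": 0}
    - {"slide": [0.45, 0, 0.12], "roll": 0}
    - {"slide": [0.45, 0, 0.12], "roll": 0}

```text
clock: 11.15
position: [0.592, -0.1126, 0.2591]
orientation: [0.541, -0.541, 0.456, -0.456]
ft_force: [0.2, 0.6, 0.6]
grip_width: 0.0563
```

>>> jog_arm:
  series:
    - {"slide": [0.45, 0, 0.12], "roll": 0}
    - {"slide": [0.45, 0, 0.12], "roll": 0}
    - {"slide": [0, 0, 0], "roll": 0}

```text
clock: 11.45
position: [0.6303, -0.2018, 0.2581]
orientation: [-0.538, 0.54, -0.457, 0.458]
ft_force: [-0.6, 0.6, 0.7]
grip_width: 0.0562
```

Run:
```python
from h import *
s,R=axes();print(s['clock'],s['position'],s['grip_width'],s['ft_force'],R.round(3),s['joints'].round(2))
m=cams.camera_model('wrist');np.save('w10.npy',m)
im=cams.camera('wrist');crop(im,0,0,512,384,1.5,'w10.png')
```

```text
11.45 [ 0.63034759 -0.20176848  0.25808813] 0.05623622190873508 [-0.62742765  0.63679937  0.65320485] [[ 0.163 -0.001  0.987]
 [-0.987 -0.003  0.163]
 [ 0.002 -1.    -0.002]] [-0.05  0.47  0.46  1.46 -0.21  1.25  0.59]
```

View pics/w10.png

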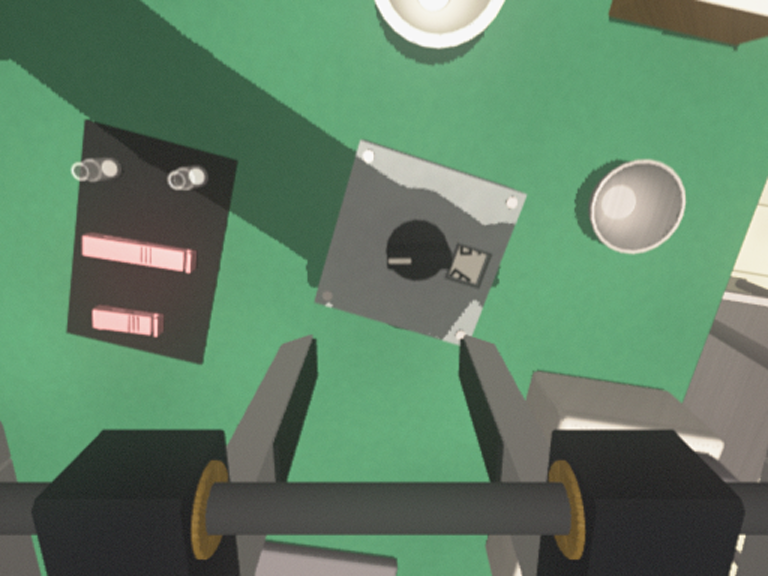

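Run:
```python
from h import *
im=cams.camera('wrist');crop(im,200,90,160,140,5,'w11.png')
c=im[155:200,290:335];c=cv2.rotate(c,cv2.ROTATE_90_CLOCKWISE);crop(c,0,0,45,45,12,'w11b.png')
```

```text
(no output)
```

View pics/w11.png

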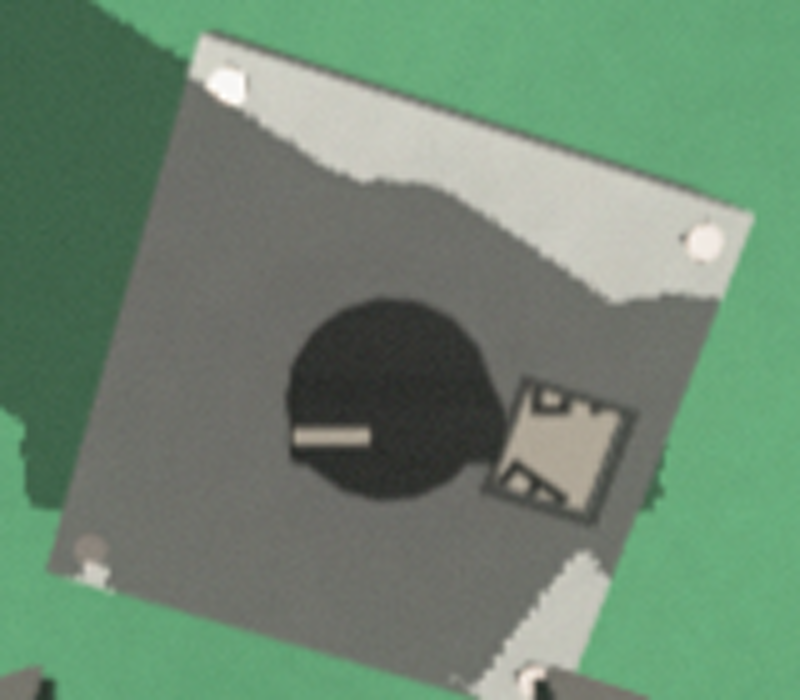

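View pics/w11b.png

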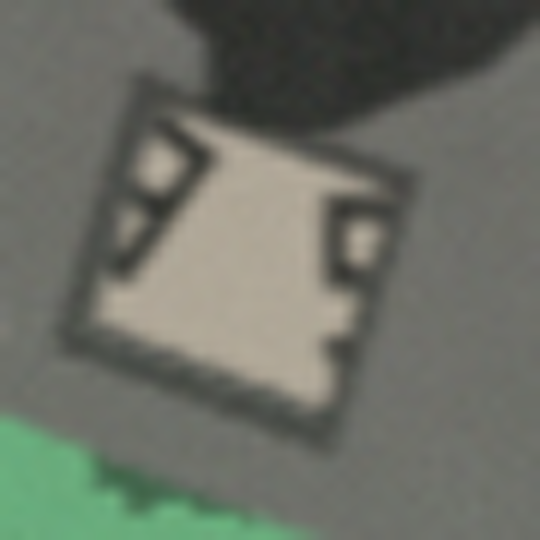

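Run:
```python
from h import *
ims=[cams.camera('wrist').astype(float) for _ in range(4)]
im=np.mean(ims,0)
# window center in full px: (200+560/5, 90+452/5)
c=(312,180)
# angle: window outward direction in image ~ +16deg downward
M=cv2.getRotationMatrix2D(c,16.5+90,14);M[:,2]+=np.array([280,280])-c
a=cv2.warpAffine(im.astype(np.uint8),M,(560,560),flags=cv2.INTER_CUBIC)
M=cv2.getRotationMatrix2D(c,16.5-90,14);M[:,2]+=np.array([280,280])-c
b=cv2.warpAffine(im.astype(np.uint8),M,(560,560),flags=cv2.INTER_CUBIC)
cv2.imwrite('pics/w12.png',np.hstack([a[:,80:480],b[:,80:480]])[:,:,::-1])
```

```text
(no output)
```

View pics/w12.png

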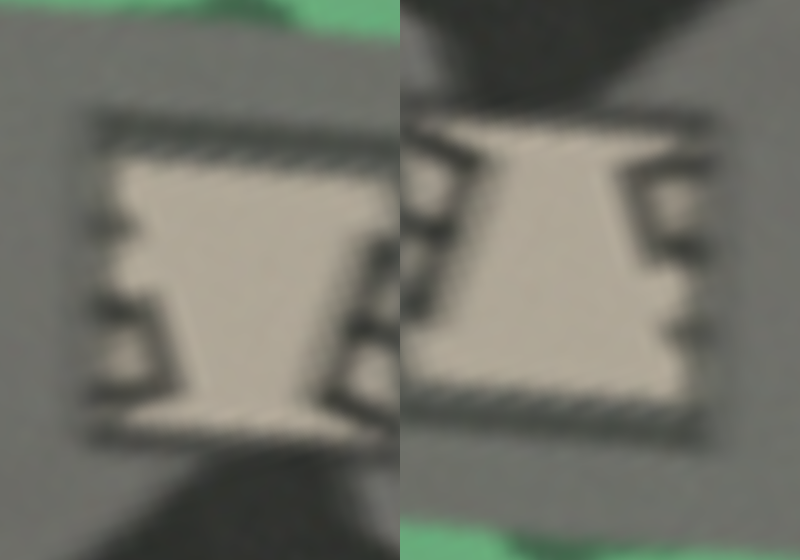

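Run:
```python
from h import *
m=np.load('w10.npy',allow_pickle=True).item()
w=lambda u,v:(200+u/5-.4,90+v/5-.4)
print('skirt',pix(m,*w(395,398),.07))
a=pix(m,*w(293,437),.1);b=pix(m,*w(371,436),.1);print('line',a,b,np.degrees(np.arctan2(*(a-b)[[1,0]])))
print('corners',[pix(m,*w(*p),.066) for p in ((203,33),(752,213),(50,570))])
print('window',pix(m,*w(562,452),.062))
for p in ([.651,-.2,.1],[.651,-.2,.07],[.692,-.205,.062]): print((np.array(proj(m,p))+.4-[200,90])*5)
```

```text
skirt [ 0.6535 -0.2001  0.07  ]
line [ 0.6307 -0.2053  0.1   ] [ 0.647  -0.2024  0.1   ] -169.91183021660993
corners [array([ 0.598 , -0.1277,  0.066 ]), array([ 0.7251, -0.1461,  0.066 ]), array([ 0.5801, -0.2559,  0.066 ])]
window [ 0.6956 -0.2083  0.062 ]
[392. 428.]
[384.5 396. ]
[550.  436.5]
```

>>> jog_arm:
  series:
    - {"slide": [0, 0, 0], "roll": 0.8}
    - {"slide": [0, 0, 0], "roll": 0.8}
    - {"slide": [0, 0, 0], "roll": 0.8}
    - {"slide": [0, 0, 0], "roll": 0.8}
    - {"slide": [0, 0, 0], "roll": 0.8}

```text
clock: 12.25
position: [0.6306, -0.1943, 0.2589]
orientation: [0.381, -0.381, 0.596, -0.596]
ft_force: [-0.4, 0.4, -0.5]
grip_width: 0.0561
```

>>> jog_arm:
  series:
    - {"slide": [0, 0, 0], "roll": 0.8}
    - {"slide": [0, 0, 0], "roll": 0.8}
    - {"slide": [0, 0, 0], "roll": 0.8}
    - {"slide": [0, 0, 0], "roll": 0.8}
    - {"slide": [0, 0, 0], "roll": 0.8}

```text
clock: 12.75
position: [0.6306, -0.1943, 0.2589]
orientation: [0.188, -0.187, 0.682, -0.682]
ft_force: [0.1, -0.0, -0.5]
grip_width: 0.0564
```

>>> jog_arm:
  series:
    - {"slide": [0, 0, 0], "roll": 0.8}
    - {"slide": [0, 0, 0], "roll": 0.8}
    - {"slide": [0, 0, 0], "roll": 0.8}
    - {"slide": [0, 0, 0], "roll": 0}
    - {"slide": [0, 0, 0], "roll": 0}

```text
clock: 13.25
position: [0.6306, -0.1947, 0.2587]
orientation: [0.066, -0.065, 0.704, -0.704]
ft_force: [-0.1, 0.2, 0.8]
grip_width: 0.0566
```

Run:
```python
from h import *
s,R=axes();print(s['clock'],s['position'],s['joints'].round(2),np.degrees(np.arctan2(R[1,2],R[0,2])),R.T@(np.array([.6527,-.201,.078])-s['position']))
m=cams.camera_model('wrist')
im=cams.camera('wrist');crop(im,100,60,320,260,2.4,'w13.png')
for p in ([.6527,-.201,.1],[.6527,-.201,.07]): print((np.array(proj(m,p))+.2-[100,60])*2.4)
np.save('w13.npy',m)
```

```text
13.25 [ 0.63063559 -0.19468553  0.25866555] [-0.27  0.54  0.79  1.48 -0.39  1.29 -0.83] -79.37292586368595 [-0.02048249  0.1806682   0.01030635]
[403.92 228.72]
[402.   216.96]
```

View pics/w13.png

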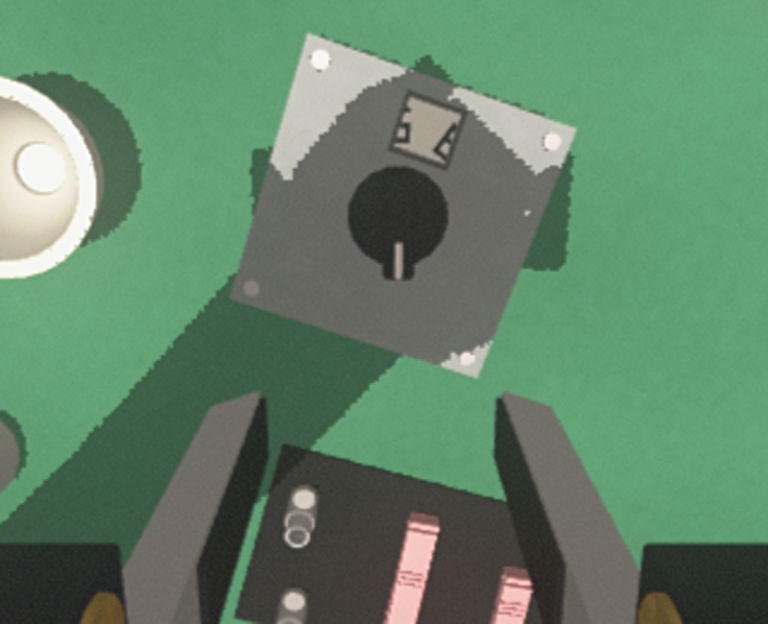

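>>> jog_arm:
  series:
    - {"slide": [-0.2, 0.2, 0.09], "roll": 0}
    - {"slide": [0, 0.4, 0], "roll": 0}
    - {"slide": [0, 0.4, 0], "roll": 0}
    - {"slide": [0, 0.2, 0], "roll": 0}
    - {"slide": [0, 0, 0], "roll": 0}

```text
clock: 13.8
position: [0.6506, -0.2, 0.1358]
orientation: [0.063, -0.066, 0.705, -0.704]
ft_force: [-0.3, 0.5, 0.9]
grip_width: 0.0566
```

Run:
```python
from h import *
s,R=axes();print(s['clock'],s['position'],R.T@(np.array([.6527,-.1997,.078])-s['position']))
im=cams.camera('wrist');crop(im,100,60,320,260,2.4,'w14.png')
```

```text
13.8 [ 0.65055317 -0.20000682  0.13576734] [-0.00238637  0.05775842  0.0001964 ]
```

View pics/w14.png

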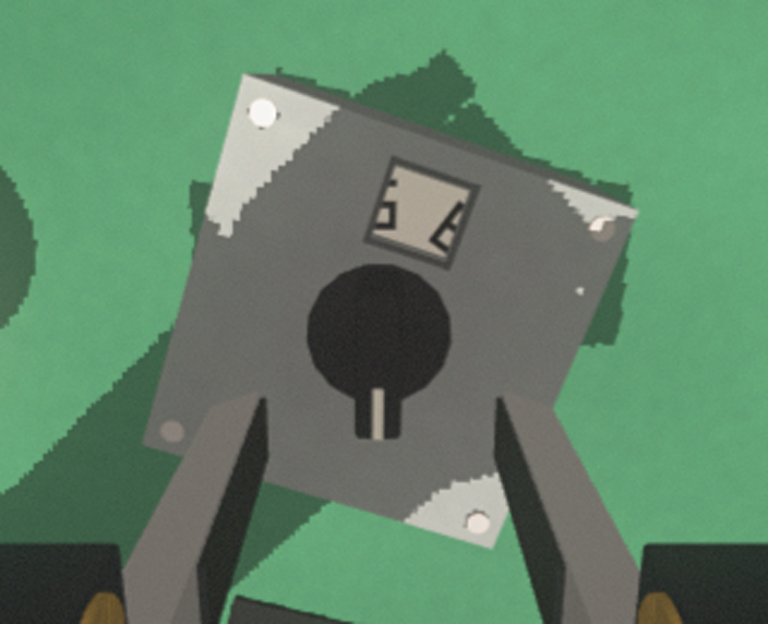

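>>> jog_arm:
  series:
    - {"slide": [-0.02, 0.25, -0.01], "roll": 0}
    - {"slide": [0, 0.25, 0], "roll": 0}
    - {"slide": [0, 0.08, 0], "roll": 0}
    - {"slide": [0, 0, 0], "roll": 0}

```text
clock: 14.25
position: [0.6539, -0.1995, 0.0811]
orientation: [-0.064, 0.064, -0.704, 0.704]
ft_force: [-0.2, 0.6, -0.8]
grip_width: 0.0564
```

>>> jog_arm:
  series:
    - {"slide": [0, 0, 0], "roll": 0}
    - {"slide": [0, 0, 0], "roll": 0}
    - {"slide": [0, 0, 0], "roll": 0}
    - {"slide": [0, 0, 0], "roll": 0}
    - {"slide": [0, 0, 0], "roll": 0}
  claw: 0

```text
clock: 14.75
position: [0.6538, -0.1994, 0.0808]
orientation: [-0.064, 0.064, -0.704, 0.704]
ft_force: [0.7, 0.4, 0.8]
grip_width: 0.0198
```

>>> jog_arm:
  series:
    - {"slide": [0, 0, 0], "roll": 0}
    - {"slide": [0, 0, 0], "roll": 0}
    - {"slide": [0, 0, 0], "roll": 0}

```text
clock: 15.05
position: [0.6536, -0.1985, 0.0806]
orientation: [0.064, -0.064, 0.705, -0.704]
ft_force: [-4.1, 5.5, 4.5]
grip_width: 0.0136
```

Run:
```python
from h import *
s,R=axes();print(s['clock'],s['position'],s['grip_width'],s['ft_force'],np.degrees(np.arctan2(R[1,2],R[0,2])))
im=cams.camera('wrist');crop(im,100,60,320,260,2.4,'w15.png')
```

```text
15.05 [ 0.65361449 -0.19850203  0.0806343 ] 0.01360430728255551 [-4.12621853  5.45781931  4.49998819] -79.60960275170319
```

View pics/w15.png

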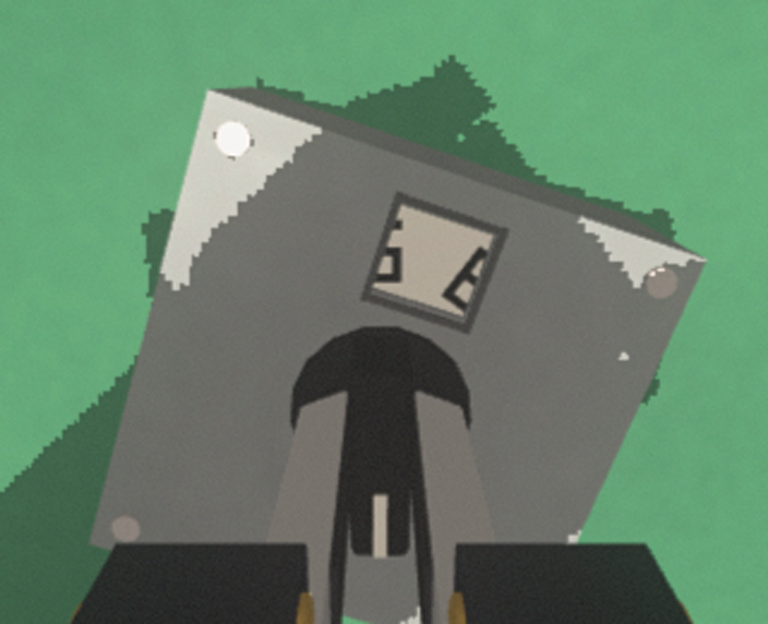

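>>> jog_arm:
  series:
    - {"slide": [0, 0, -0.01], "roll": -0.5}
    - {"slide": [0, 0, 0], "roll": -0.7}
    - {"slide": [0, 0, 0], "roll": -0.7}
    - {"slide": [0, 0, 0], "roll": -0.7}
    - {"slide": [0, 0, 0], "roll": -0.7}

```text
clock: 15.6
position: [0.6533, -0.1978, 0.0806]
orientation: [0.236, -0.236, 0.667, -0.666]
ft_force: [-3.6, 4.4, 5.0]
grip_width: 0.014
```

>>> jog_arm:
  series:
    - {"slide": [0, 0, 0], "roll": -0.7}
    - {"slide": [0, 0, 0], "roll": -0.7}
    - {"slide": [0, 0, 0], "roll": -0.7}
    - {"slide": [0, 0, 0], "roll": -0.7}
    - {"slide": [0, 0, 0], "roll": 0}

```text
clock: 16.1
position: [0.6529, -0.1974, 0.0806]
orientation: [0.37, -0.37, 0.604, -0.602]
ft_force: [-6.8, 6.2, 6.6]
grip_width: 0.0135
```

Run:
```python
from h import *
s,R=axes();print(s['clock'],s['position'],s['grip_width'],s['ft_force'],s['moment'],np.degrees(np.arctan2(R[1,2],R[0,2])))
im=cams.camera('wrist');crop(im,100,60,320,260,2.4,'w16.png')
```

```text
16.1 [ 0.6528716  -0.19743043  0.08062433] 0.013549747947551587 [-6.81595664  6.24685987  6.62443979] [1.52607658 1.70019546 0.03437624] -26.958375518636725
```

View pics/w16.png

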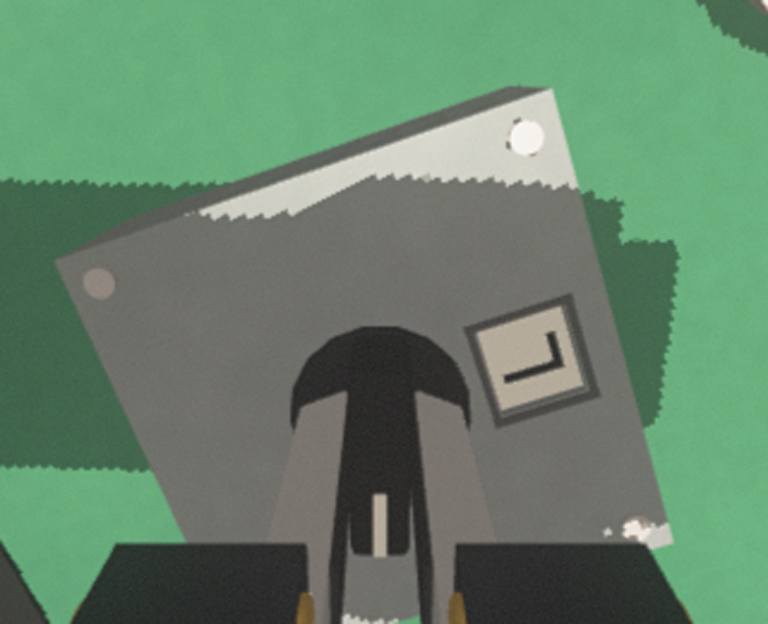

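>>> jog_arm:
  series:
    - {"slide": [0, 0, 0], "roll": 0}
    - {"slide": [0, 0, 0], "roll": 0}
    - {"slide": [0, 0, 0], "roll": 0}
    - {"slide": [0, 0, 0], "roll": 0}
  claw: 0.6

```text
clock: 16.55
position: [0.6535, -0.1986, 0.0805]
orientation: [-0.368, 0.368, -0.604, 0.604]
ft_force: [0.4, -0.7, -0.3]
grip_width: 0.0421
```

>>> jog_arm:
  series:
    - {"slide": [0, -0.2, 0], "roll": 0}
    - {"slide": [0, -0.4, 0], "roll": 0}
    - {"slide": [0, -0.4, 0], "roll": 0}
    - {"slide": [0, -0.4, 0], "roll": 0}
    - {"slide": [0, 0, 0], "roll": 0}

```text
clock: 17.05
position: [0.6555, -0.1995, 0.2262]
orientation: [-0.37, 0.366, -0.602, 0.606]
ft_force: [-0.1, -0.5, 0.3]
grip_width: 0.0563
```

Run:
```python
from h import *
s,R=axes();print(s['clock'],s['position'],s['grip_width'],s['ft_force'],s['joints'].round(2),np.degrees(np.arctan2(R[1,2],R[0,2])))
m=cams.camera_model('wrist');np.save('w17.npy',m)
im=cams.camera('wrist');crop(im,0,0,512,384,1.5,'w17.png');np.save('w17im.npy',im)
```

```text
17.05 [ 0.65545835 -0.19953199  0.22624759] 0.05629956570696088 [-0.08559382 -0.50999025  0.33644576] [-0.1   0.55  0.52  1.44 -0.28  1.21 -0.02] -27.2252905188342
```

View pics/w17.png

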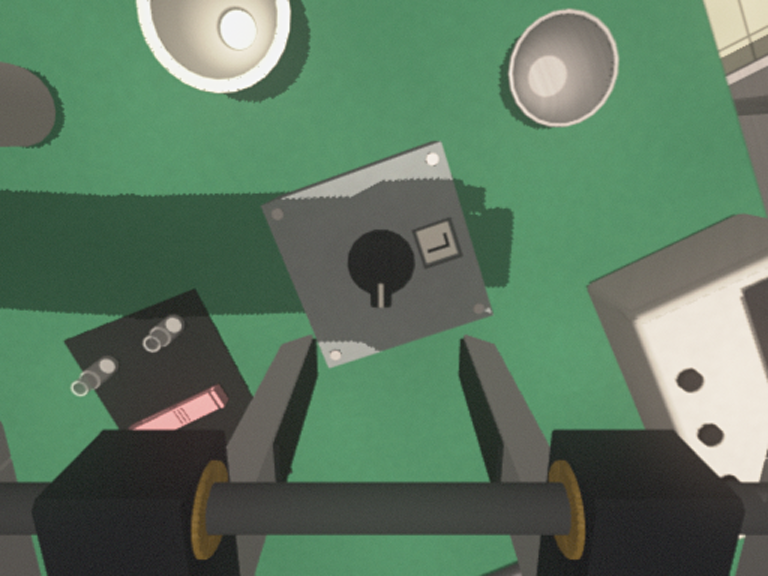

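>>> jog_arm:
  series:
    - {"slide": [0.37, 0, -0.28], "roll": 0}
    - {"slide": [0.37, 0, -0.28], "roll": 0}
    - {"slide": [0.37, 0, -0.28], "roll": 0}
    - {"slide": [0.37, 0, -0.28], "roll": 0}
    - {"slide": [0.37, 0, -0.28], "roll": 0}
  claw: 0.5

```text
clock: 17.6
position: [0.4423, -0.2991, 0.2195]
orientation: [0.368, -0.369, 0.604, -0.603]
ft_force: [-0.2, -0.6, 0.5]
grip_width: 0.0466
```

>>> jog_arm:
  series:
    - {"slide": [0.36, 0, -0.27], "roll": 0}
    - {"slide": [0, 0, 0], "roll": 0.8}
    - {"slide": [0, 0, 0], "roll": 0.8}
    - {"slide": [0, 0, 0], "roll": 0.8}
    - {"slide": [0, 0, 0], "roll": 0.8}

```text
clock: 18.1
position: [0.4035, -0.3183, 0.2197]
orientation: [0.212, -0.213, 0.675, -0.674]
ft_force: [-0.2, -0.1, -0.2]
grip_width: 0.0472
```

>>> jog_arm:
  series:
    - {"slide": [0, 0, 0], "roll": 0.8}
    - {"slide": [0, 0, 0], "roll": 0.8}
    - {"slide": [0, 0, 0], "roll": 0.8}
    - {"slide": [0, 0, 0], "roll": 0.8}
    - {"slide": [0, 0, 0], "roll": 0.8}

```text
clock: 18.6
position: [0.4036, -0.3183, 0.2196]
orientation: [0.003, -0.004, 0.707, -0.707]
ft_force: [0.1, 0.2, -0.0]
grip_width: 0.0467
```

>>> jog_arm:
  series:
    - {"slide": [0, 0, 0], "roll": 0}
    - {"slide": [0, 0, 0], "roll": 0}

```text
clock: 18.8
position: [0.4037, -0.3183, 0.22]
orientation: [0.007, -0.007, 0.707, -0.707]
ft_force: [-0.3, -0.4, -0.2]
grip_width: 0.0467
```

Run:
```python
from h import *
s,R=axes();print(s['clock'],s['position'],s['grip_width'],s['joints'].round(2),np.degrees(np.arctan2(R[1,2],R[0,2])),R.T@(np.array([.4053,-.3198,.004])-s['position']))
m=cams.camera_model('wrist');np.save('w18.npy',m)
im=cams.camera('wrist');crop(im,0,0,512,384,1.5,'w18.png')
print(proj(m,[.4053,-.3198,.017])*1.5)
```

```text
18.8 [ 0.40374576 -0.31833213  0.21997202] 0.04673517200155448 [-0.09  0.27  0.82  1.89 -0.22  1.08 -0.73] -88.87334923067503 [-0.00171396  0.21597046  0.00151927]
[389.25 245.85]
```

View pics/w18.png

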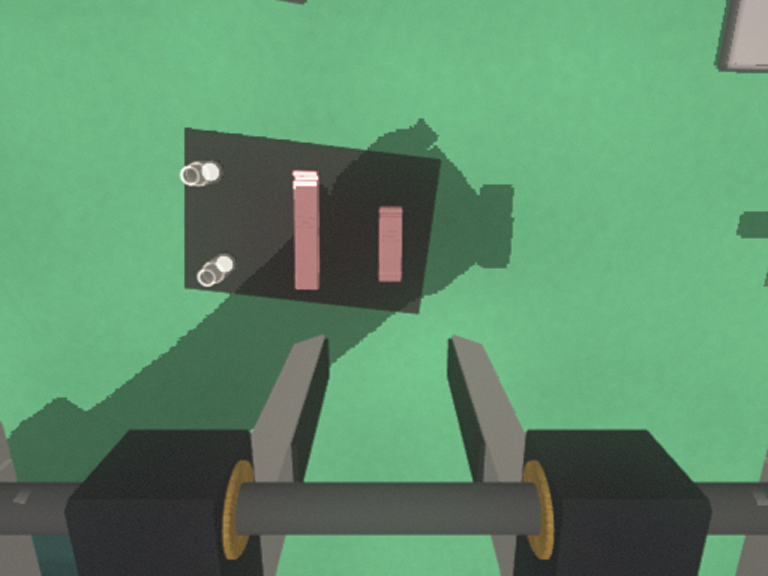

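>>> jog_arm:
  series:
    - {"slide": [-0.02, 0.4, 0.02], "roll": 0}
    - {"slide": [0, 0.45, 0], "roll": 0}
    - {"slide": [0, 0.45, 0], "roll": 0}
    - {"slide": [0, 0.4, 0], "roll": 0}
    - {"slide": [0, 0, 0], "roll": 0}

```text
clock: 19.35
position: [0.4035, -0.3191, 0.0467]
orientation: [0.004, -0.008, 0.708, -0.706]
ft_force: [-0.2, -0.8, 0.8]
grip_width: 0.0468
```

Run:
```python
from h import *
s,R=axes();print(s['clock'],s['position'],s['grip_width'],R.T@(np.array([.4053,-.3198,.0045])-s['position']))
im=cams.camera('wrist');crop(im,0,0,512,384,1.5,'w19.png')
```

```text
19.35 [ 0.40345952 -0.31908686  0.04667165] 0.046812619310986334 [-0.00209309  0.04215674  0.00087895]
```

View pics/w19.png

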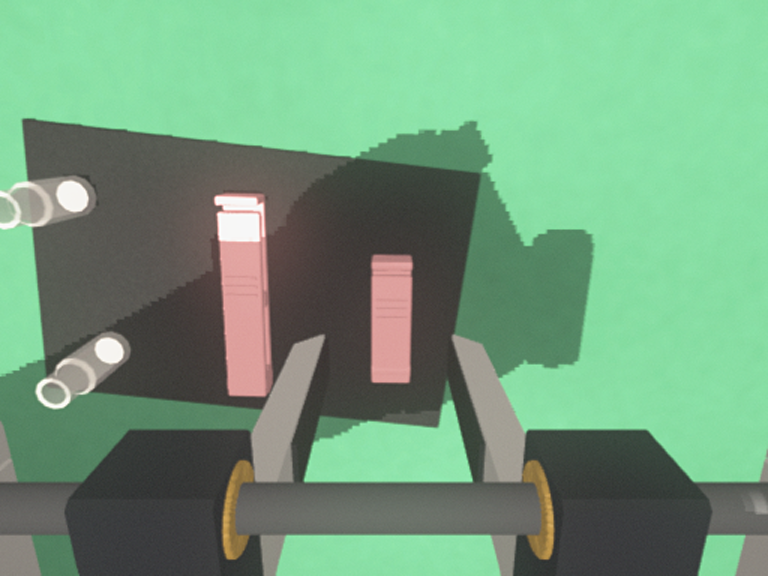

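>>> jog_arm:
  series:
    - {"slide": [-0.02, 0.2, 0.01], "roll": 0}
    - {"slide": [0, 0.15, 0], "roll": 0}
    - {"slide": [0, 0.05, 0], "roll": 0}
    - {"slide": [0, 0, 0], "roll": 0}
    - {"slide": [0, 0, 0], "roll": 0}

```text
clock: 19.9
position: [0.4083, -0.3219, 0.0114]
orientation: [-0.006, 0.005, -0.707, 0.707]
ft_force: [-0.2, 0.7, 0.5]
grip_width: 0.0469
```

>>> jog_arm:
  series:
    - {"slide": [0.02, 0.04, -0.01], "roll": 0}
    - {"slide": [0, 0.02, 0], "roll": 0}
    - {"slide": [0, 0, 0], "roll": 0}

```text
clock: 20.2
position: [0.4059, -0.3204, 0.0044]
orientation: [0.006, -0.006, 0.707, -0.707]
ft_force: [-0.4, 0.1, -0.1]
grip_width: 0.0467
```

>>> jog_arm:
  series:
    - {"slide": [0, 0, 0], "roll": 0}
    - {"slide": [0, 0, 0], "roll": 0}
    - {"slide": [0, 0, 0], "roll": 0}
    - {"slide": [0, 0, 0], "roll": 0}
    - {"slide": [0, 0, 0], "roll": 0}
  claw: 0

```text
clock: 20.7
position: [0.406, -0.3206, 0.0045]
orientation: [-0.006, 0.006, -0.707, 0.707]
ft_force: [-0.4, 0.5, 0.2]
grip_width: 0.0179
```

Run:
```python
from h import *
s,R=axes();print(s['clock'],s['position'],s['grip_width'],s['ft_force'])
im=cams.camera('wrist');crop(im,0,0,512,384,1.5,'w20.png')
```

```text
20.7 [ 0.40596066 -0.3206287   0.00454984] 0.017934881658526036 [-0.41971854  0.45601499  0.15951737]
```

View pics/w20.png

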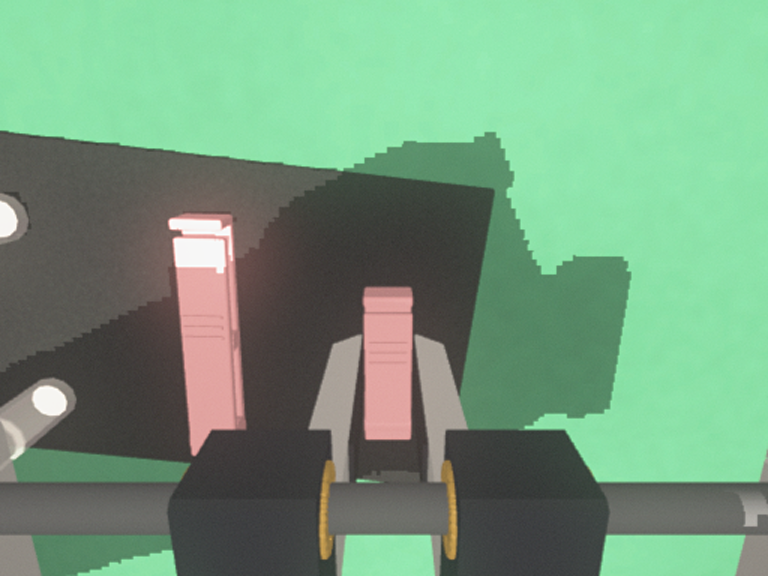

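>>> jog_arm:
  series:
    - {"slide": [0, -0.2, 0], "roll": 0}
    - {"slide": [0, -0.45, 0], "roll": 0}
    - {"slide": [0, -0.45, 0], "roll": 0}
    - {"slide": [0, -0.45, 0], "roll": 0}
    - {"slide": [0, -0.45, 0], "roll": 0}

```text
clock: 21.25
position: [0.4054, -0.3205, 0.2062]
orientation: [-0.005, 0.006, -0.707, 0.707]
ft_force: [0.7, 0.5, 0.0]
grip_width: 0.0174
```

>>> jog_arm:
  series:
    - {"slide": [-0.1, -0.3, -0.2], "roll": 0}
    - {"slide": [-0.2, -0.1, -0.4], "roll": 0}
    - {"slide": [-0.2, 0, -0.4], "roll": 0}
    - {"slide": [-0.2, 0, -0.4], "roll": 0}
    - {"slide": [-0.2, 0, -0.4], "roll": 0}

```text
clock: 21.75
position: [0.4935, -0.1373, 0.2447]
orientation: [0.006, -0.005, 0.707, -0.707]
ft_force: [0.4, -0.1, -0.0]
grip_width: 0.0178
```

>>> jog_arm:
  series:
    - {"slide": [-0.2, 0, -0.4], "roll": 0}
    - {"slide": [-0.2, 0, -0.4], "roll": 0}
    - {"slide": [-0.2, 0, -0.4], "roll": 0}
    - {"slide": [-0.2, 0, -0.4], "roll": 0}
    - {"slide": [-0.2, 0, -0.4], "roll": 0}

```text
clock: 22.25
position: [0.5903, 0.0642, 0.2444]
orientation: [0.006, -0.006, 0.707, -0.707]
ft_force: [0.4, -0.0, 0.4]
grip_width: 0.0174
```

>>> jog_arm:
  series:
    - {"slide": [-0.2, 0, -0.4], "roll": -0.6}
    - {"slide": [0, 0, 0], "roll": -0.8}
    - {"slide": [0, 0, 0], "roll": -0.8}
    - {"slide": [0, 0, 0], "roll": -0.8}
    - {"slide": [0, 0, 0], "roll": -0.8}

```text
clock: 22.75
position: [0.6091, 0.1027, 0.2442]
orientation: [-0.206, 0.206, -0.676, 0.677]
ft_force: [-0.2, 0.4, -0.7]
grip_width: 0.0178
```

>>> jog_arm:
  series:
    - {"slide": [0, 0, 0], "roll": -0.8}
    - {"slide": [0, 0, 0], "roll": -0.8}
    - {"slide": [0, 0, 0], "roll": -0.8}
    - {"slide": [0, 0, 0], "roll": -0.8}
    - {"slide": [0, 0, 0], "roll": -0.8}

```text
clock: 23.25
position: [0.6091, 0.1026, 0.2443]
orientation: [0.396, -0.397, 0.585, -0.585]
ft_force: [1.3, -0.1, -0.3]
grip_width: 0.0178
```

>>> jog_arm:
  series:
    - {"slide": [0, 0, 0], "roll": -0.8}
    - {"slide": [0, 0, 0], "roll": -0.8}
    - {"slide": [0, 0, 0], "roll": -0.8}
    - {"slide": [0, 0, 0], "roll": -0.8}
    - {"slide": [0, 0, 0], "roll": 0}

```text
clock: 23.75
position: [0.6092, 0.1025, 0.2443]
orientation: [-0.524, 0.524, -0.475, 0.475]
ft_force: [0.6, 0.3, -0.6]
grip_width: 0.0178
```

Run:
```python
from h import *
s,R=axes();print(s['clock'],s['position'],s['grip_width'],s['joints'].round(2),np.degrees(np.arctan2(R[1,2],R[0,2])),R.T@(np.array([.6469,.1754,.13])-s['position']))
m=cams.camera_model('wrist');np.save('w21.npy',m)
im=cams.camera('wrist');crop(im,0,0,512,384,1.5,'w21.png')
print(proj(m,[.635,.1735,.12])*1.5)
im=cams.camera('side');crop(im,0,0,512,384,1.5,'d21.png')
```

```text
23.75 [0.60916329 0.10250805 0.24434213] 0.017819972715156285 [-0.45  0.38  0.3   1.6  -0.12  1.18 -0.02] 5.554255679524462 [-0.06889713  0.11432853  0.04464965]
[441.6 164.1]
```

View pics/w21.png

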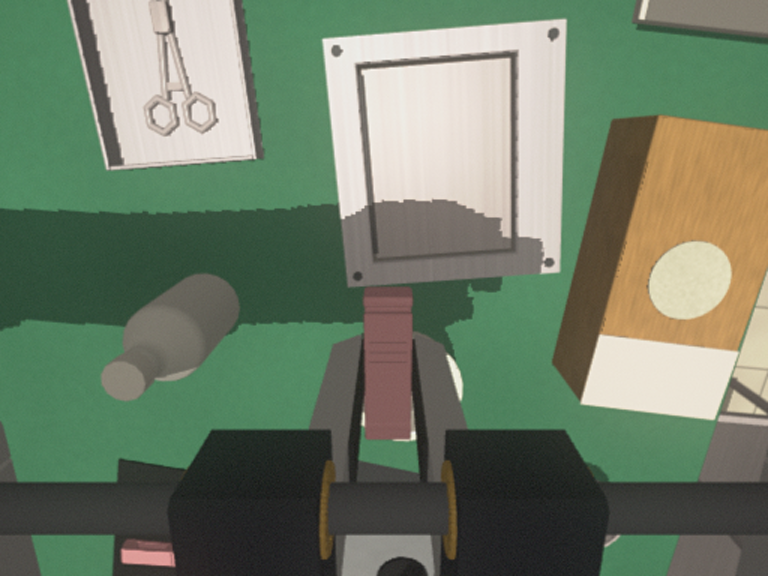

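View pics/d21.png

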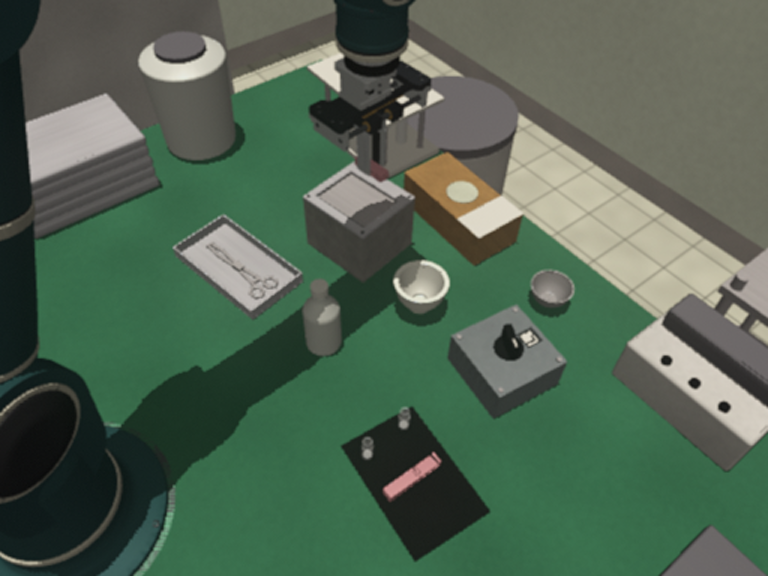

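Run:
```python
from h import *
m=np.load('w21.npy',allow_pickle=True).item()
P=[pix(m,u/1.5,v/1.5,.12) for u,v in ((358,65),(518,52),(516,248),(377,258))];print(P,np.mean(P,0))
P=[pix(m,u/1.5,v/1.5,.12) for u,v in ((323,38),(566,20),(559,272),(348,287))];print(P,np.mean(P,0))
```

```text
[array([0.5808, 0.2232, 0.12  ]), array([0.67  , 0.2387, 0.12  ]), array([0.6881, 0.1271, 0.12  ]), array([0.6017, 0.1122, 0.12  ])] [0.63515 0.1753  0.12   ]
[array([0.5602, 0.2352, 0.12  ]), array([0.6937, 0.2573, 0.12  ]), array([0.7181, 0.1143, 0.12  ]), array([0.5848, 0.0913, 0.12  ])] [0.6392   0.174525 0.12    ]
```

>>> jog_arm:
  series:
    - {"slide": [0, 0, 0], "roll": -0.47}
    - {"slide": [-0.33, 0, 0.25], "roll": 0}
    - {"slide": [-0.33, 0, 0.25], "roll": 0}
    - {"slide": [0, 0.4, 0], "roll": 0}
    - {"slide": [0, 0.4, 0], "roll": 0}

```text
clock: 24.35
position: [0.6483, 0.1775, 0.1637]
orientation: [0.54, -0.539, 0.457, -0.458]
ft_force: [0.6, -0.5, -1.1]
grip_width: 0.0173
```

>>> jog_arm:
  series:
    - {"slide": [0, 0, 0], "roll": 0}
    - {"slide": [0, 0, 0], "roll": 0}

```text
clock: 24.55
position: [0.6479, 0.1759, 0.1653]
orientation: [-0.539, 0.539, -0.457, 0.458]
ft_force: [-0.2, -0.4, 0.9]
grip_width: 0.0178
```

Run:
```python
from h import *
s,R=axes();print(s['clock'],s['position'],s['grip_width'],np.degrees(np.arctan2(R[1,2],R[0,2])),R.T@(np.array([.6468,.1766,.07])-s['position']))
im=cams.camera('wrist');crop(im,0,0,512,384,1.5,'w22.png')
im=cams.camera('side');crop(im,180,60,120,130,4.5,'d22.png')
```

```text
24.55 [0.64787483 0.1759151  0.16530596] 0.017825869307222318 9.368245346726454 [-0.00089231  0.09530587 -0.00091919]
```

View pics/w22.png

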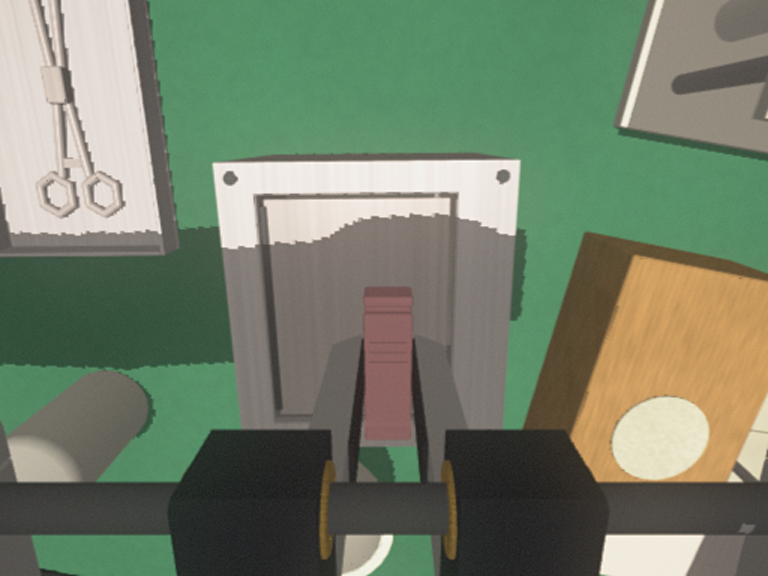

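View pics/d22.png

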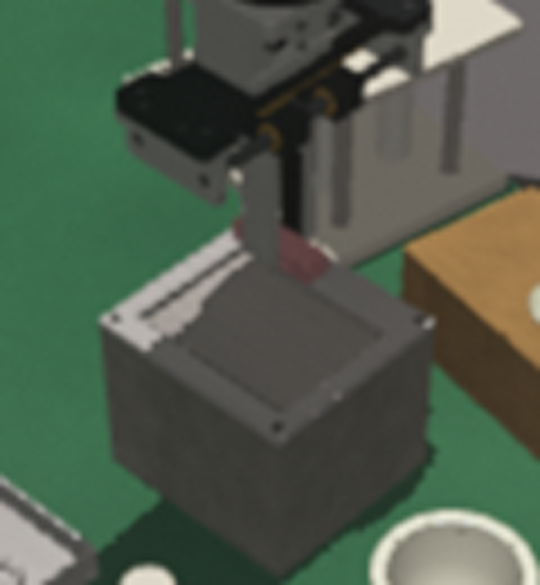

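>>> jog_arm:
  series:
    - {"slide": [0, 0.3, 0], "roll": 0}
    - {"slide": [0, 0.15, 0], "roll": 0}
    - {"slide": [0, 0.1, 0], "roll": 0}
    - {"slide": [0, 0, 0], "roll": 0}

```text
clock: 25.05
position: [0.6476, 0.176, 0.1092]
orientation: [-0.539, 0.54, -0.457, 0.457]
ft_force: [-0.8, 0.2, 1.4]
grip_width: 0.0179
```

>>> jog_arm:
  series:
    - {"slide": [0, 0.1, 0], "roll": 0}
    - {"slide": [0, 0.1, 0], "roll": 0}
    - {"slide": [0, 0, 0], "roll": 0}

```text
clock: 25.35
position: [0.6474, 0.176, 0.0882]
orientation: [-0.539, 0.54, -0.457, 0.457]
ft_force: [1.3, 0.6, 0.5]
grip_width: 0.0177
```

>>> jog_arm:
  series:
    - {"slide": [0, 0.1, 0], "roll": 0}
    - {"slide": [0, 0.1, 0], "roll": 0}
    - {"slide": [0, 0, 0], "roll": 0}

```text
clock: 25.65
position: [0.6471, 0.1759, 0.0677]
orientation: [-0.539, 0.54, -0.457, 0.457]
ft_force: [2.4, -0.0, 0.2]
grip_width: 0.0176
```

Run:
```python
from h import *
s,R=axes();print(s['clock'],s['position'],s['grip_width'],s['ft_force'])
im=cams.camera('wrist');crop(im,0,0,512,384,1.5,'w23.png')
im=cams.camera('scene');crop(im,285,130,130,140,4,'s23.png')
```

```text
25.65 [0.647119   0.17586096 0.0677464 ] 0.017598143746008613 [ 2.44372487 -0.0031476   0.19354443]
```

View pics/w23.png

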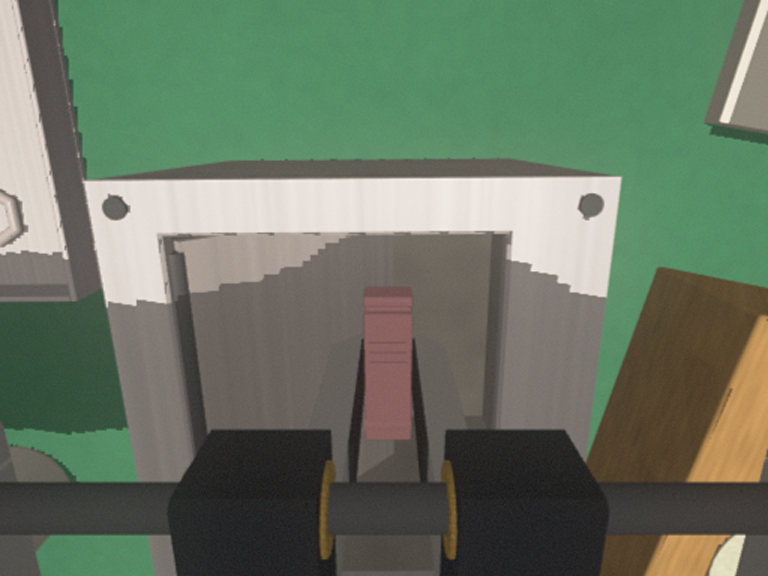

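View pics/s23.png

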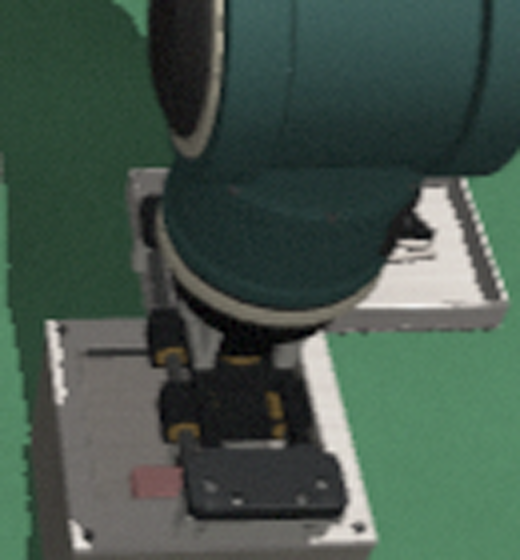

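>>> jog_arm:
  series:
    - {"slide": [0, 0.08, 0], "roll": 0}
    - {"slide": [0, 0.08, 0], "roll": 0}
    - {"slide": [0, 0, 0], "roll": 0}

```text
clock: 26.05
position: [0.6471, 0.1759, 0.0521]
orientation: [-0.539, 0.54, -0.457, 0.457]
ft_force: [2.5, 0.4, -1.0]
grip_width: 0.0176
```

>>> jog_arm:
  series:
    - {"slide": [0, 0, 0], "roll": 0}
    - {"slide": [0, 0, 0], "roll": 0}
    - {"slide": [0, 0, 0], "roll": 0}
    - {"slide": [0, 0, 0], "roll": 0}
  claw: 0.3

```text
clock: 26.45
position: [0.6479, 0.176, 0.0537]
orientation: [0.54, -0.54, 0.457, -0.457]
ft_force: [2.8, 0.1, -0.5]
grip_width: 0.0281
```

Run:
```python
from h import *
s,R=axes();print(s['clock'],s['position'],s['grip_width'],s['ft_force'])
im=cams.camera('wrist');crop(im,0,0,512,384,1.5,'w24.png')
```

```text
26.45 [0.64791505 0.17602749 0.05367193] 0.02811556717076849 [ 2.76069136  0.05799857 -0.45077898]
```

View pics/w24.png

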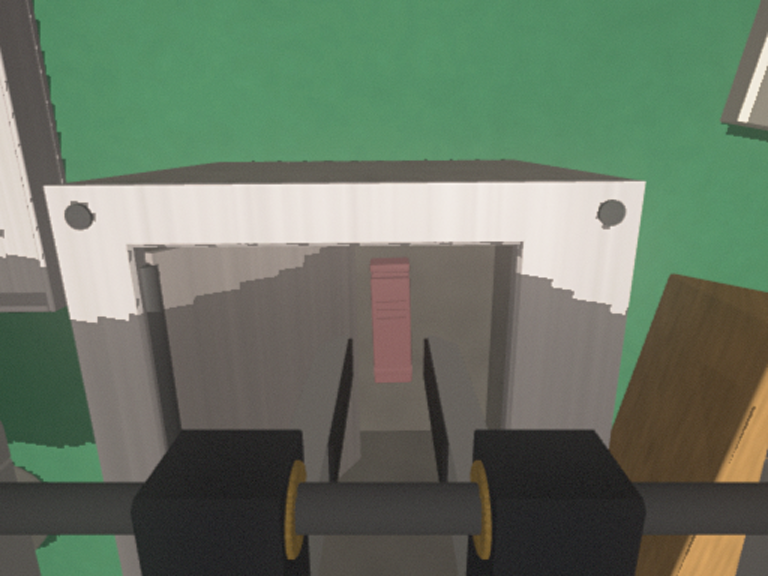

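>>> jog_arm:
  series:
    - {"slide": [0, -0.2, 0], "roll": 0}
    - {"slide": [0, -0.2, 0], "roll": 0}
    - {"slide": [0, -0.3, 0], "roll": 0}
    - {"slide": [0, -0.4, 0], "roll": 0}
    - {"slide": [0, -0.4, 0], "roll": 0}

```text
clock: 27.0
position: [0.6469, 0.1758, 0.2046]
orientation: [-0.539, 0.54, -0.457, 0.457]
ft_force: [-0.4, 0.4, 1.0]
grip_width: 0.0279
```

>>> jog_arm:
  series:
    - {"slide": [0, -0.4, 0], "roll": 0}
    - {"slide": [0, -0.2, 0], "roll": 0}
    - {"slide": [0, 0, 0], "roll": 0}
    - {"slide": [0, 0, 0], "roll": 0}
    - {"slide": [0, 0, 0], "roll": 0}

```text
clock: 27.5
position: [0.647, 0.176, 0.2621]
orientation: [-0.539, 0.54, -0.457, 0.457]
ft_force: [-1.2, -0.2, 0.2]
grip_width: 0.0285
```

Run:
```python
from h import *
s,R=axes();print(s['clock'],s['position'],s['grip_width'],s['ft_force'])
im=cams.camera('wrist');crop(im,0,0,512,384,1.5,'w25.png')
im=cams.camera('side');crop(im,0,0,512,384,1.5,'d25.png')
im=cams.camera('scene');crop(im,0,0,512,384,1.5,'s25.png')
```

```text
27.5 [0.64702153 0.17596615 0.26208474] 0.028523998470417998 [-1.20021695 -0.18021225  0.1859083 ]
```

View pics/w25.png

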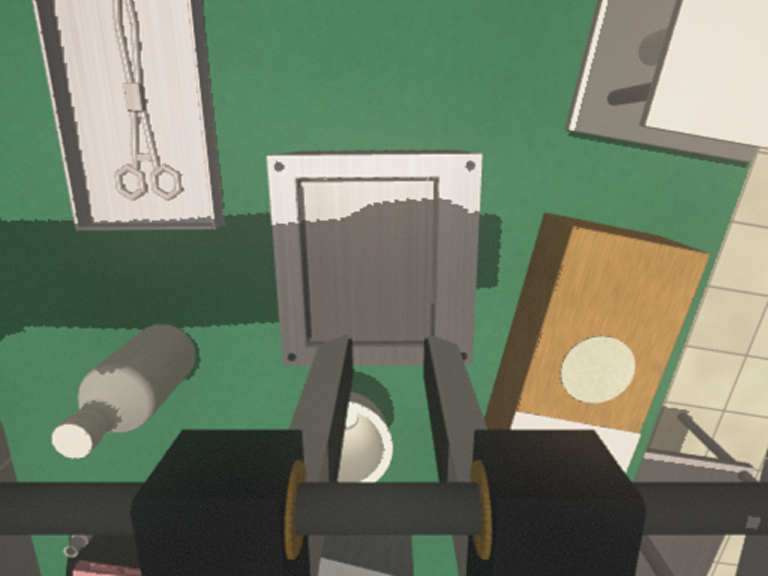

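View pics/d25.png

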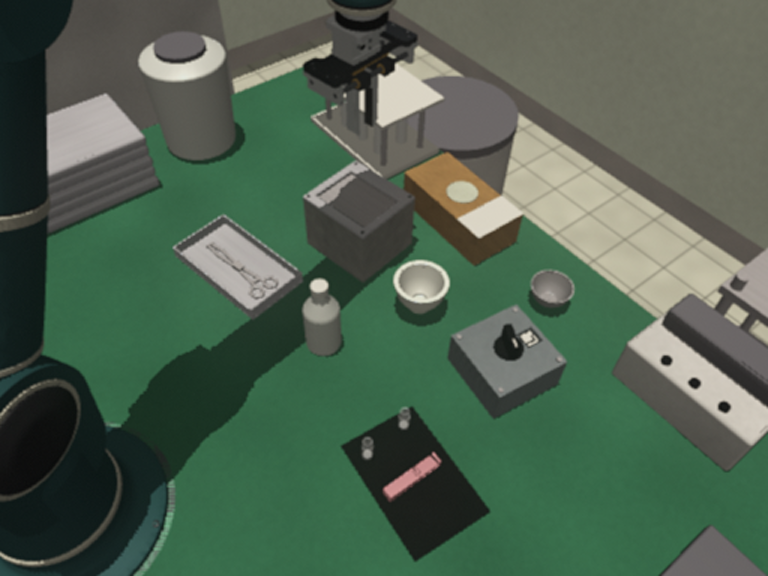

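View pics/s25.png

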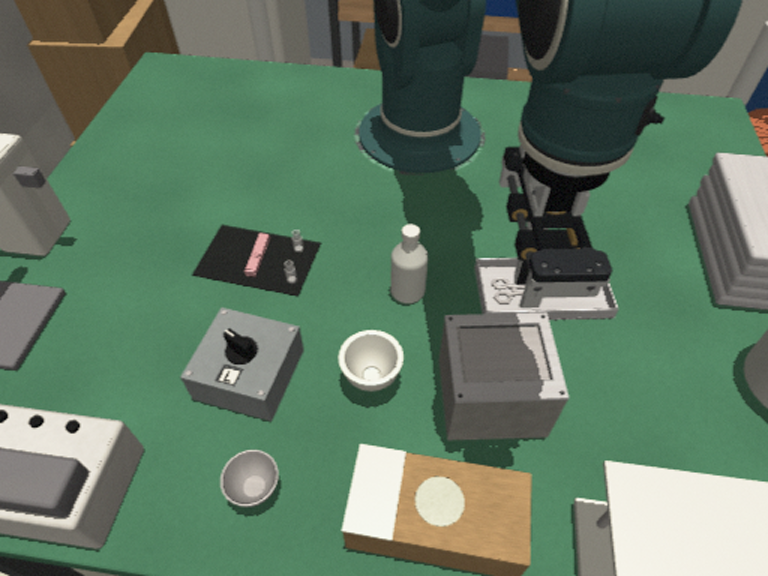

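The flap is shut, the forceps lies flat in the tray, the 7 stands in the window and the bystanders are where they were, so I'm handing in.

Run:
```python
from plant import order
print(order.sign_off())
```

```text
the job is handed in; nothing more can be done
None
```

The job is done and handed in at about 27.7 s on the robot's clock, well under the 72 s limit; the sign-off gave no verdict.

- **Forceps:** I lifted it off the rim by its box joint and released it in the middle of the tray. The later wrist and side pictures show it lying flat there.
- **Register:** the drum first stood between 5 and 6, so I turned the knob about 53° anticlockwise and let go. By eye, the 7 is within about 1 mm of the middle of its window, roughly 0.02 rad against the 0.15 allowed.
- **Short clamp:** I pushed it down through the flap and let it go inside. The wrist picture shows it dropped clear into the chest, and after I withdrew, the flap looked shut.
- **Bystanders:** the long clamp, sleeves, mortar and bottle look unmoved in the last pictures, and the gripper is clear of everything at z = 0.26 m. I compared these by eye and did not re-measure them.

No check failed. Two small things disagreed:

- **Forceps tilt:** a side view made the forceps look tilted while it was held, but the wrist view did not bear that out.
- **Knob force:** gripping the knob pulled the tool about 1 mm sideways. The sideways force reached about 7 N per axis while I turned it, and it went when I let go.

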